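Refit the hinge pin of the tip-up draining tray and tip the garlic into the pan

TASK

The draining tray has been put back on its stand but not pushed home, and its hinge pin lies on the counter. Push the tray home by its black grip so that the holes of its hinge line up, thread the pin through bracket and tray until its collar meets the bracket, then tip the tray up on its hinge by the grip until both garlic bulbs have slid out through its open edge into the frying pan, and lower it back level. Do not handle the garlic itself, and leave the pan and the other things on the counter where they are.

Things in the scene. Friction and masses are not known exactly. Their poses are not given: they have to be found in the camera images.
- stand: Fixed stand of the draining tray: grey brackets and a rest rail on a steel drip base 150 x 212 x 16 mm. Origin on the counter below the middle of the hinge axis (axis 75 mm up); x along the hinge axis, away from the robot; y towards the tray's open edge and the pan; z up. At its far end the tray's fixed stub axle slides in a slot.
- clevis (a point): Centre of the hole in the bracket's front face, where the pin enters along +x (axes as the stand's). Bracket: two ears 26 mm across, 12 mm thick, 20 mm apart, holes 11.4 mm, flared to 19 mm at the front, at stand x = -69 to -57 and -37 to -25 mm. The tray's barrel slides between them from -y and comes up solid against a web when the holes are in line. The tray's floor and front lip stand right over the front ear.
- tray_barrel (a point): Centre of the brass barrel under the tray's near corner: 18 mm long, 23 mm across, hole 11.4 mm, flared to 17 mm at the front. Tray axes: x along the hinge, y to its open edge, z out of its floor. Home, it is 22 mm in +x of clevis on the same line; at the start the tray is drawn back 12 to 30 mm in the stand's -y. Tipping turns it about x, open edge going down.
- tray_grip (a point): Middle of the free part of the tray's upright black grip, a flat plate 56 mm wide (tray x), 7 mm thick (tray y), standing 34 mm above the lip; this point is 14 mm below its top. From the barrel's centre it lies 47, -183.5, 78 mm in tray x, y, z. Steel tray 120 x 205 mm, 0.26 to 0.5 kg, floor's top 20 mm above the hinge axis, lips 38 mm high on three sides. It tips freely to 50 degrees.
- pin_grip (a point): Centre of the hinge pin's black square grip, 30 mm long (x), 28 x 28 mm. x points to the nose: brass collar 15 to 18 mm ahead of this point, 19 mm across, then a 9 mm steel shank. 60 g. It lies level on the counter on its grip, this point 14 mm up. Fully home, this point is 18 mm in -x of clevis, collar against the bracket.
- pin_nose (a point): End of the hinge pin's nose, on its axis, 74 mm ahead of pin_grip; the shank's last 10 mm taper from 9 to 3 mm.
- garlic_1_mid (a point): Centre of a garlic bulb, about 60 mm across and 58 mm high, standing on the tray near its open edge. The bulbs leave the tray when it is tipped 45 degrees.
- garlic_2_mid (a point): Centre of another such bulb, standing on the tray behind the first.
- pan_mid (a point): Middle of the frying pan's floor (top face, 4 mm up). The cream pan is 212 mm across its rim, 52 mm high, and stands on the counter under the tray's open edge; its wooden handle points to the front left.
- mill: Brown wooden mill, 58 mm wide, 170 mm high, standing at the back; bystander. Origin at its foot.
- tin: Low round tin, 86 mm wide, 40 mm high; bystander. Origin under its centre.
- timer: Red and white kitchen timer, 67 mm wide, 56 mm high; bystander. Origin under its centre.
Things that resemble listed ones, but are neither listed nor needed, are in the scene too. Leave any green look-alike of the part that bears garlic_2_mid alone.

How it is judged:
By the outcome, as a careful person would: the job done as asked, in the order asked, and still so for the second after the job is handed in, with the robot touching nothing.
It also fails if it takes over 72 s, if anything falls off the work surface, if the arm or the gripper's body presses on something with over 40 N, if the wrist force passes 120 N, or if a joint passes its speed limit or range.

ROBOT

A 6-joint arm with a two-finger parallel gripper is mounted at the origin on a cart in front of the work surface, level with it; the furniture and walls round the work are solid. World frame = base frame: x ahead of the robot, y to its left, z up, the work surface at z = 0. Lengths are in m, angles in rad, forces in N, time in s.
With the tool pointing down it reaches from about 0.325 to 0.875 m from the base axis. Payload 4.4 kg.
Tool frame: the origin (TCP) lies midway between the tips of the shut fingers; the grasp point (between the pads) lies 19 mm behind it; z points along the fingers, y is the line along which they close (so a half turn about z gives the same grasp; the last joint's range is limited). The gripper opens to 85 mm and grips with 20 to 120 N. Pads are 22 mm wide; open, the fingers measure 114 mm over their backs; the gripper's body (76 mm by 85 mm) begins 54 mm behind the grasp point. The pads swing forward as they close: fully open they stand 13 mm farther back than shut.
Start: joints at [-1.476, 0.207, 1.542, -0, 1.393, -0.15], TCP at [0.14, -0.558, 0.231] pointing down, gripper open.
Joint ranges: [-2.73, 2.73], [-0.86, 2.22], [0.23, 2.46], [-1.11, 4.25], [0.08, 2.63], [-2.82, 2.82]. Speed limits (rad/s): [2.79, 2.79, 3.14, 3.14, 3.14, 3.14].

INTERFACE

Orientations are given as a unit quaternion [x, y, z, w].
In Python, from workcell import r gives the robot as it stands.
- The arm moves only by the tool move_arm, never from a script. Its argument "steps" is a list that holds one entry, the list of rows, each a list of 7 numbers: the opening, from 0 (shut) to 1 (fully open), then the shift along the tool's x, y, z in m, then the turn, a rotation vector about the tool's x, y, z in units of 5 degrees (1.0 is 5 degrees). A call has exactly 5 rows; each row shifts and turns the commanded pose from where the row before left it, along the tool's axes as they then stand; what a row does not reach is not made up. A row lasts 1/12 s, in which the tool goes at most 41.7 mm and 7.16 degrees, less where a joint would pass 70% of its speed; a pose out of reach is approached as far as the arm can. A call is refused whole if a number of a shift passes 0.0417 or a number of a turn 1, either way. A call with a gripper value outside its range is refused whole. The fingers move at their own pace and stop on an object; "force" is the grip in N (left out, the last holds). Time passes only in rows, so rows that do not move let the fingers close, or fill a call up. It gives the time, the measured TCP pose, the force, the opening and the grip force at its end, in the units of the state.
- r.get_state(): the state, without advancing time (a new reading comes with each control period).
- r.grab_frame(name): name is "scene" or "top" or "wrist"; returns a dict with "image" (384x512x3 uint8, red, green, blue), "fx", "fy", "cx", "cy" (pixels), "cam_to_world" (4x4, takes a point from camera to world coordinates). Camera axes: x right, y down, z forward; pixel columns grow to the right and rows downward; lengths in m; the calibration is good to about 2 mm. A picture is of the moment at which its call begins. There is no depth.
- r.finish_job(): hands the job in; it is judged then, once.
The state is a dict: "time": time; "q": joint angles; "dq": joint speeds; "tau": joint torques, N m; "ee_pos": TCP position; "tcp_rot": TCP orientation; "wrist_force": force on the tool from outside, world axes, zero at the start; "torque": the same for the moment, N m; "width": finger opening in m; "finger_force": force on a finger pad.
Only numpy, scipy, OpenCV 4.12 (cv2) and the standard library are available. Lean on these libraries where they do the work, as an engineer would, in place of code of your own. Each camera call takes 0.05 s, during which the arm holds its last target. There are 200 camera calls.

## Working session

There is one attempt and no reset: what is moved stays moved. The work goes in short steps, Python scripts to look and compute and a tool call to move; the robot and the scene stay as the last step left them, time stands still between calls to the robot, and variables do not carry over. Pictures are saved under pics/ and viewed, at most 10 in all, crops included, and the job is handed in when it is done.

Besides the shell and the picture viewer there is one more tool, called as name([rows], argument=value, ...), one row to a line, values as JSON. move_arm: Moves the arm, as the interface text tells. Its arguments: {"type":"object","properties":{"steps":{"type":"array","items":{"type":"array","items":{"type":"array","items":{"type":"number"}}}},"force":{"type":"number"}},"required":["steps"]}

```bash
mkdir -p pics; ls
python3 - <<'E'
from workcell import r
import cv2,numpy as np,pickle
d={}
for n in ["scene","top","wrist"]:
    f=r.grab_frame(n); d[n]=f
    cv2.imwrite(f"pics/{n}0.png",f["image"][:,:,::-1])
    print(n,f["fx"],f["cx"],f["cy"],np.round(f["cam_to_world"],3).tolist())
pickle.dump(d,open("f0.pkl","wb"))
cv2.imwrite("pics/a.png",np.hstack([cv2.resize(d["scene"]["image"],(400,300)),cv2.resize(d["wrist"]["image"],(400,300))])[:,:,::-1])
print(r.get_state())
E
```

```text
pics
scene 400.86060467411903 258.4073904416444 190.55633707824614 [[-0.629, -0.459, 0.627, -0.309], [-0.777, 0.384, -0.498, 0.596], [-0.012, -0.801, -0.599, 0.849], [0.0, 0.0, 0.0, 1.0]]
top 488.02346009005294 259.73676558271944 188.85368899673966 [[-0.068, -0.973, 0.219, 0.212], [-0.998, 0.067, -0.013, -0.016], [-0.002, -0.219, -0.976, 1.434], [0.0, 0.0, 0.0, 1.0]]
wrist 303.9684290002561 261.78929751685 190.0672427575607 [[0.244, -0.931, -0.272, 0.209], [-0.97, -0.235, -0.066, -0.54], [-0.003, 0.28, -0.96, 0.372], [0.0, 0.0, 0.0, 1.0]]
{'time': 0.15, 'q': array([-1.47550716e+00,  2.07254986e-01,  1.54261819e+00,  1.53881885e-05,
        1.39348802e+00, -1.50484208e-01]), 'dq': array([-2.60859075e-05, -3.48194733e-03, -3.67773005e-03, -6.97197415e-04,
        4.09331490e-04, -1.05378972e-03]), 'tau': array([-3.16131309e-04, -3.83515728e+01, -2.92037988e+01, -2.05010751e-04,
        6.66873821e-03,  1.83354371e-05]), 'ee_pos': array([ 0.13984828, -0.55713959,  0.23037866]), 'tcp_rot': array([ 9.92458707e-01,  1.22576232e-01,  3.19699839e-05, -8.83725861e-04]), 'wrist_force': array([0.11641311, 0.11981283, 1.15320926]), 'torque': array([ 0.00810003,  0.00110771, -0.04938146]), 'finger_force': 0.0, 'width': 0.08542947282339142}
```

View pics/top0.png

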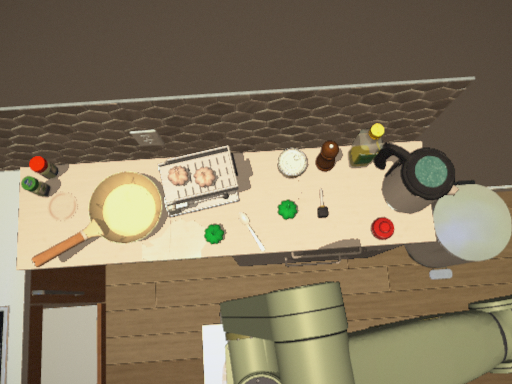

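View pics/scene0.png

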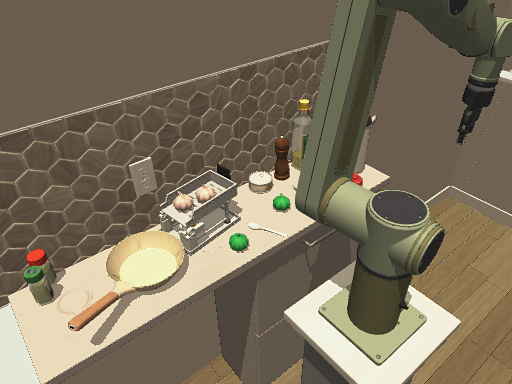

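The top view shows the pan at (127,208), the tray with garlic at (178,176) and (205,177), and the pin with its black grip at (323,212) and nose up at about (321,188). The green bulbs at (214,233) and (287,209) are the look-alikes, to be left alone. I'll confirm with an enlarged crop.

Run:
```python
import pickle,cv2,numpy as np
d=pickle.load(open("f0.pkl","rb"))
im=d["top"]["image"][135:245,150:350]
cv2.imwrite("pics/b.png",cv2.resize(im,None,fx=4,fy=4,interpolation=cv2.INTER_CUBIC)[:,:,::-1])
im=d["scene"]["image"][160:260,140:300]
cv2.imwrite("pics/c.png",cv2.resize(im,None,fx=5,fy=5,interpolation=cv2.INTER_CUBIC)[:,:,::-1])
```

```text
(no output)
```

View pics/b.png

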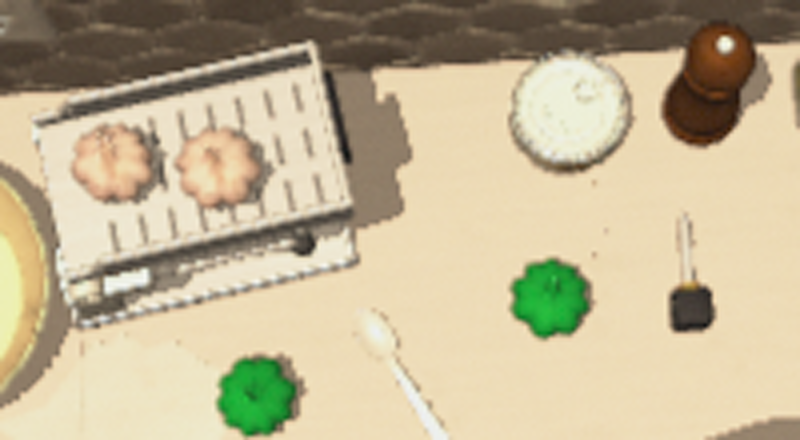

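View pics/c.png

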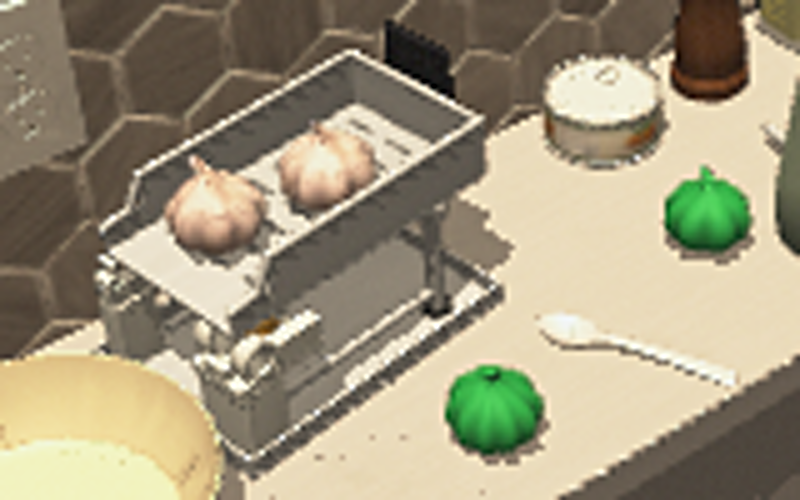

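The crops show a single pin: black square grip at full-image (322.5,211.5), shank pointing up to (321,189). The tray's black grip is the thin line (231.5,153)–(237,175). The drip base's near edge runs (169.5,216)–(239,200.5). Both cream/pink bulbs stand on the tray; the green look-alikes are elsewhere.

```bash
cat > h.py <<'E'
import numpy as np,cv2,pickle
from scipy.spatial.transform import Rotation as R
def ray(f,u,v,z):
    T=f["cam_to_world"]; d=T[:3,:3]@np.array([(u-f["cx"])/f["fx"],(v-f["cy"])/f["fy"],1]); o=T[:3,3]
    return o+d*(z-o[2])/d[2]
def proj(f,p):
    T=f["cam_to_world"]; c=T[:3,:3].T@(np.asarray(p)-T[:3,3])
    return np.array([f["fx"]*c[0]/c[2]+f["cx"],f["fy"]*c[1]/c[2]+f["cy"]])
def tri(obs):
    A=np.zeros((3,3));b=np.zeros(3)
    for f,u,v in obs:
        T=f["cam_to_world"]; d=T[:3,:3]@np.array([(u-f["cx"])/f["fx"],(v-f["cy"])/f["fy"],1]); d/=np.linalg.norm(d)
        M=np.eye(3)-np.outer(d,d); A+=M; b+=M@T[:3,3]
    return np.linalg.solve(A,b)
def delta(st,pos,Rt,rows=None):
    "shift (tool axes, m) and turn (5deg units) from state st to target TCP pose"
    Rc=R.from_quat(st["tcp_rot"]); 
    return np.round(Rc.inv().apply(np.asarray(pos)-st["ee_pos"]),4), np.round((Rc.inv()*Rt).as_rotvec()/np.radians(5),3)
E
python3 - <<'E'
from h import *
d=pickle.load(open("f0.pkl","rb")); t=d["top"]; s=d["scene"]
c=lambda x,y:(150+x/4,135+y/4)
c5=lambda x,y:(140+x/5,160+y/5)
P=lambda n,x,y,z:print(n,ray(t,*c(x,y),z).round(3))
P("grip top",691,308,.026);P("nose",685,214,.014)
a=ray(t,*c(325,72),.16);b=ray(t,*c(349,162),.16);print("tgrip",a.round(3),b.round(3),np.linalg.norm(a-b),np.degrees(np.arctan2(*(a-b)[1::-1])))
a=ray(t,*c(78,327),.0);b=ray(t,*c(357,264),.0);print("base",a.round(3),b.round(3),np.linalg.norm(a-b),np.degrees(np.arctan2(*(b-a)[1::-1])))
a=ray(t,*c(66,272),.133);b=ray(t,*c(350,208),.133);e=ray(t,*c(315,45),.133);print("lip",a.round(3),b.round(3),e.round(3),np.degrees(np.arctan2(*(b-a)[1::-1])),np.degrees(np.arctan2(*(e-b)[1::-1])))
print("barrel brass scene z.075",ray(s,*c5(265,327),.085).round(3))
print("base scene corner",ray(s,*c5(250,470),0.).round(3),ray(s,*c5(500,297),.016).round(3))
E
```

```text
grip top [ 0.446 -0.214  0.026]
nose [ 0.519 -0.218  0.014]
tgrip [0.603 0.038 0.16 ] [0.539 0.025 0.16 ] 0.06538260738075492 11.116653038080532
base [0.467 0.239 0.   ] [0.501 0.029 0.   ] 0.21248354297379088 -80.95575431206316
lip [0.482 0.222 0.133] [0.513 0.027 0.133] [0.631 0.045 0.133] -80.90093250163835 8.447554606173782
barrel brass scene z.075 [0.483 0.209 0.085]
base scene corner [0.468 0.239 0.   ] [0.483 0.044 0.016]
```

move_arm([
  [[1,0.0255,-0.0275,-0.0025,0,0,0],[1,0.0255,-0.0275,-0.0025,0,0,0],[1,0.0255,-0.0275,-0.0025,0,0,0],[1,0.0255,-0.0275,-0.0025,0,0,0],[1,0.0255,-0.0275,-0.0025,0,0,0]],
])

```text
time: 0.57
ee_pos: [0.2305, -0.3915, 0.2434]
tcp_rot: [0.993, 0.122, 0.0, -0.0]
wrist_force: [0.5, 0.4, -0.4]
width: 0.0854
finger_force: 0.0
```

move_arm([
  [[1,0.0255,-0.0275,-0.0025,0,0,0],[1,0.0255,-0.0275,-0.0025,0,0,0],[1,0.0255,-0.0275,-0.0025,0,0,0],[1,0.0255,-0.0275,-0.0025,0,0,0],[1,0.0255,-0.0275,-0.0025,0,0,0]],
])

```text
time: 0.98
ee_pos: [0.3206, -0.2271, 0.2562]
tcp_rot: [0.992, 0.122, 0.0, 0.0]
wrist_force: [0.8, -0.7, -0.4]
width: 0.0853
finger_force: 0.0
```

move_arm([
  [[1,0.0255,-0.0275,-0.0025,0,0,0],[1,0.0255,-0.0275,-0.0025,0,0,0],[1,0.0255,-0.0275,-0.0025,0,0,0],[1,0.0255,-0.0275,-0.0025,0,0,0],[1,0.0255,-0.0275,-0.0025,0,0,0]],
])

```text
time: 1.4
ee_pos: [0.4108, -0.0626, 0.2689]
tcp_rot: [0.992, 0.123, 0.0, 0.0]
wrist_force: [0.5, -0.6, -0.2]
width: 0.0855
finger_force: 0.0
```

move_arm([
  [[1,0.0255,-0.0275,-0.0025,0,0,0],[1,0.0255,-0.0275,-0.0025,0,0,0],[1,0.0255,-0.0275,-0.0025,0,0,0],[1,0.0255,-0.0275,-0.0025,0,0,0],[1,0.0255,-0.0275,-0.0025,0,0,0]],
])

```text
time: 1.82
ee_pos: [0.501, 0.1018, 0.2811]
tcp_rot: [0.992, 0.123, -0.0, 0.0]
wrist_force: [0.7, 0.8, 0.3]
width: 0.0851
finger_force: 0.0
```

move_arm([
  [[1,0,0,0,0,0,-1],[1,0,0,0,0,0,-1],[1,0,0,0,0,0,-1],[1,0,0,0,0,0,-1],[1,0,0,0,0,0,-1]],
])

```text
time: 2.23
ee_pos: [0.5004, 0.1001, 0.2807]
tcp_rot: [0.942, 0.337, -0.001, -0.0]
wrist_force: [-0.5, 0.3, -0.1]
width: 0.0854
finger_force: 0.0
```

move_arm([
  [[1,0,0,0,0,0,-1],[1,0,0,0,0,0,-1],[1,0,0,0,0,0,-1],[1,0,0,0,0,0,-1],[1,0,0,0,0,0,-1]],
])

```text
time: 2.65
ee_pos: [0.5005, 0.0998, 0.2809]
tcp_rot: [0.847, 0.532, -0.0, -0.0]
wrist_force: [0.1, -1.8, -0.2]
width: 0.0853
finger_force: 0.0
```

move_arm([
  [[1,0,0,0,0,0,-1],[1,0,0,0,0,0,-1],[1,0,0,0,0,0,-1],[1,0,0,0,0,0,-1],[1,0,0,0,0,0,-1]],
])

```text
time: 3.07
ee_pos: [0.5004, 0.0998, 0.2808]
tcp_rot: [0.711, 0.703, -0.0, -0.0]
wrist_force: [0.6, 0.7, 0.1]
width: 0.0852
finger_force: 0.0
```

move_arm([
  [[1,0,0,0,0,0,-1],[1,0,0,0,0,0,-1],[1,0,0,0,0,0,-1],[1,0,0,0,0,0,-1],[1,0,0,0,0,0,-1]],
])

```text
time: 3.48
ee_pos: [0.5004, 0.0998, 0.2808]
tcp_rot: [0.542, 0.84, -0.0, -0.0]
wrist_force: [-0.6, 0.2, -0.0]
width: 0.0854
finger_force: 0.0
```

move_arm([
  [[1,0,0,0,0,0,-1],[1,0,0,0,0,0,-1],[1,0,0,0,0,0,-1],[1,0,0,0,0,0,-1],[1,0,0,0,0,0,-1]],
])

```text
time: 3.9
ee_pos: [0.5004, 0.0998, 0.2808]
tcp_rot: [0.347, 0.938, -0.0, -0.0]
wrist_force: [0.7, -0.0, 0.1]
width: 0.0854
finger_force: 0.0
```

move_arm([
  [[1,0,0,0,0,0,-1],[1,0,0,0,0,0,-1],[1,0,0,0,0,0,-1],[1,0,0,0,0,0,-1],[1,0,0,0,0,0,-1]],
])

```text
time: 4.32
ee_pos: [0.5004, 0.0998, 0.2808]
tcp_rot: [0.136, 0.991, -0.0, -0.0]
wrist_force: [-0.4, -0.1, 0.3]
width: 0.0854
finger_force: 0.0
```

move_arm([
  [[1,0.02,0.02,0,0,0,-1],[1,0.02,0.02,0,0,0,-1],[1,0.02,0.02,0,0,0,-1],[1,0.02,0.02,0,0,0,-1],[1,0.02,0.02,0,0,0,-1]],
])

```text
time: 4.73
ee_pos: [0.4113, 0.2097, 0.2809]
tcp_rot: [-0.081, 0.997, 0.0, -0.0]
wrist_force: [-0.4, 0.2, 0.1]
width: 0.0853
finger_force: 0.0
```

move_arm([
  [[1,0,0,0.02,0,-1,0],[1,0,0,0.02,0,-1,0],[1,0,0,0.02,0,-1,0],[1,0,0,0.02,0,-1,0],[1,0,0,0.02,0,-1,0]],
])

```text
time: 5.15
ee_pos: [0.4289, 0.2117, 0.1831]
tcp_rot: [-0.078, 0.973, 0.018, 0.218]
wrist_force: [0.1, -0.3, -0.3]
width: 0.0853
finger_force: 0.0
```

Run:
```python
from workcell import r
from h import *
f=r.grab_frame("wrist"); pickle.dump(f,open("w1.pkl","wb")); cv2.imwrite("pics/w1.png",f["image"][:,:,::-1])
s=r.get_state(); print(s["time"],s["ee_pos"],s["tcp_rot"],s["q"].round(2)); print(f["cam_to_world"].round(3))
```

```text
5.2 [0.4216872  0.20953997 0.17414635] [-0.07803423  0.97411691  0.01598314  0.21154535] [ 0.32 -0.21  2.15 -0.1   0.79 -1.35]
[[-0.159  0.738  0.656  0.304]
 [ 0.987  0.118  0.106  0.192]
 [ 0.001  0.665 -0.747  0.281]
 [ 0.     0.     0.     1.   ]]
```

View pics/w1.png

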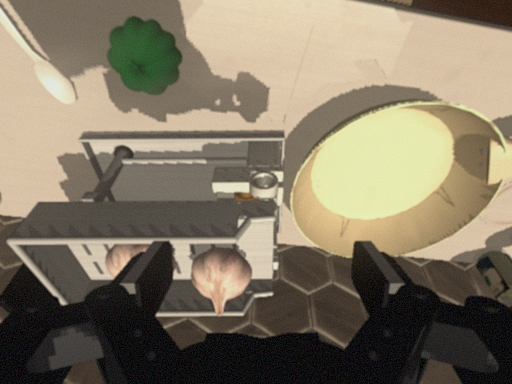

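The wrist view shows the bracket's ring (hole) at about (264,182), brass barrel at (244,196), base near edge (83,134)–(284,133). I'll zoom on the ring to measure.

Run:
```python
from h import *
f=pickle.load(open("w1.pkl","rb"))
cv2.imwrite("pics/w1c.png",cv2.resize(f["image"][125:225,190:310],None,fx=6,fy=6,interpolation=cv2.INTER_CUBIC)[:,:,::-1])
for p,z in [((264,182),.075),((284,135),.016),((83,134),.016),((244,196),.085),((10,238),.133),((278,203),.095)]: print(p,ray(f,*p,z).round(4))
```

```text
(264, 182) [0.4757 0.2219 0.075 ]
(284, 135) [0.4606 0.2401 0.016 ]
(83, 134) [0.4913 0.041  0.016 ]
(244, 196) [0.486  0.2057 0.085 ]
(10, 238) [0.5126 0.0326 0.133 ]
(278, 203) [0.4802 0.2346 0.095 ]
```

View pics/w1c.png

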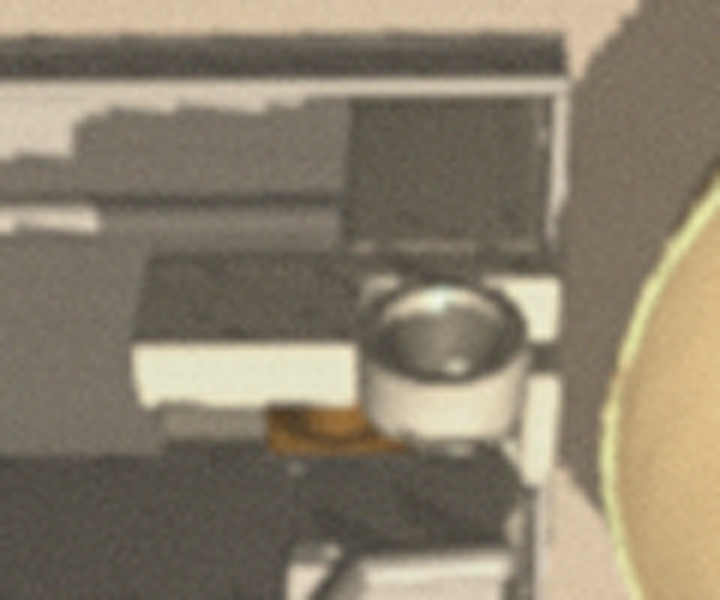

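move_arm([
  [[0.4,0,0,-0.02,0,1,0],[0.4,0,0,-0.02,0,1,0],[0.4,0,0,-0.02,0,1,0],[0.4,0,0,-0.02,0,1,0],[0.4,0,0,-0.02,0,1,0]],
])

```text
time: 5.62
ee_pos: [0.4035, 0.2075, 0.282]
tcp_rot: [-0.08, 0.997, 0.0, -0.002]
wrist_force: [0.2, -0.1, -0.4]
width: 0.0338
finger_force: 0.0
```

move_arm([
  [[0.4,-0.0133,-0.02,0,0,0,0],[0.4,-0.0133,-0.02,0,0,0,0],[0.4,-0.0133,-0.02,0,0,0,0],[0.4,-0.0133,-0.02,0,0,0,0],[0.4,-0.0133,-0.02,0,0,0,0]],
])

```text
time: 6.03
ee_pos: [0.4862, 0.1184, 0.2803]
tcp_rot: [-0.079, 0.997, 0.0, -0.001]
wrist_force: [-0.4, 0.3, 0.7]
width: 0.0344
finger_force: 0.0
```

move_arm([
  [[0.4,-0.0133,-0.02,0.004,0,0,0],[0.4,-0.0133,-0.02,0.004,0,0,0],[0.4,-0.0133,-0.02,0.004,0,0,0],[0.4,-0.0133,-0.02,0.004,0,0,0],[0.4,0,0,0,0,0,0]],
])

```text
time: 6.45
ee_pos: [0.5525, 0.0453, 0.2629]
tcp_rot: [-0.077, 0.997, -0.0, -0.001]
wrist_force: [-0.5, -0.1, -0.2]
width: 0.0342
finger_force: 0.0
```

Run:
```python
from workcell import r
from h import *
f=r.grab_frame("wrist"); pickle.dump(f,open("w2.pkl","wb")); cv2.imwrite("pics/w2.png",f["image"][:,:,::-1])
s=r.get_state()
Rt=R.from_matrix(np.array([[-np.cos(a:=np.radians(9)),-np.sin(a),0],[-np.sin(a),np.cos(a),0],[0,0,-1]]).T)
print(s["time"],s["ee_pos"],delta(s,[.5735,.032,.138],Rt),s["width"])
m=(f["image"].max(2)<45).astype(np.uint8)
n,l,st,c=cv2.connectedComponentsWithStats(m)
print([(st[i].tolist(),c[i].round().tolist()) for i in range(1,n) if st[i,4]>60])
print("expected grip ends",[proj(f,np.array([.5735,.032,.167])+k*.028*np.array([.9877,.1564,0])).round() for k in(-1,1)])
```

```text
6.5 [0.55133836 0.04698455 0.2632053 ] (array([-0.0199, -0.0184,  0.1251]), array([ 0.01 , -0.026, -0.014])) 0.034594354936708
[([0, 177, 25, 21, 116], [10.0, 186.0]), ([0, 230, 512, 154, 39393], [258.0, 335.0])]
expected grip ends [array([241., 182.]), array([242., 244.])]
```

View pics/w2.png

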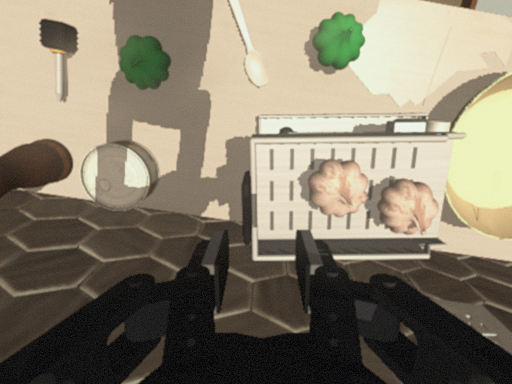

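The wrist view shows the tray's grip plate at about (247,173–242), as expected from my estimate, between the finger lines; the pin is at (58,36) with nose at (60,98).

move_arm([
  [[0.4,-0.004,-0.0037,0.013,0,0,0],[0.4,-0.004,-0.0037,0.013,0,0,0],[0.4,-0.004,-0.0037,0.013,0,0,0],[0.4,-0.004,-0.0037,0.013,0,0,0],[0.4,-0.004,-0.0037,0.013,0,0,0]],
])

```text
time: 6.92
ee_pos: [0.5727, 0.0338, 0.1963]
tcp_rot: [-0.08, 0.997, 0.0, -0.001]
wrist_force: [0.6, -0.1, 0.2]
width: 0.0342
finger_force: 0.0
```

move_arm([
  [[0.4,0,0,0.012,0,0,0],[0.4,0,0,0.012,0,0,0],[0.4,0,0,0.012,0,0,0],[0.4,0,0,0.012,0,0,0],[0.4,0,0,0.012,0,0,0]],
])

```text
time: 7.33
ee_pos: [0.573, 0.0337, 0.1373]
tcp_rot: [-0.079, 0.997, 0.0, -0.0]
wrist_force: [0.2, 0.1, 0.4]
width: 0.0339
finger_force: 0.0
```

Run:
```python
from workcell import r
from h import *
s=r.get_state();print(s["time"],s["ee_pos"],s["wrist_force"])
t=pickle.load(open("f0.pkl","rb"))["top"]; w=pickle.load(open("w2.pkl","rb"))
for n,f,b in [("top",t,(200,228,310,335)),("w",w,(10,60,30,90))]:
    im=f["image"].astype(int)[b[0]:b[1],b[2]:b[3]]; m=im.max(2)<70
    v,u=np.nonzero(m); print(n,u.min()+b[2],u.max()+b[2],v.min()+b[0],v.max()+b[0],u.mean()+b[2],v.mean()+b[0], ray(f,u.mean()+b[2],v.mean()+b[0],.022).round(4))
print("w nose",ray(w,60,99,.014).round(4),ray(w,58.5,53,.02).round(4))
```

```text
7.3333 [0.57302106 0.03366675 0.13725141] [0.23018686 0.06498629 0.35121496]
top 318 327 207 217 323.0 211.77611940298507 [ 0.4472 -0.2152  0.022 ]
w 41 75 20 40 55.59219858156028 27.54964539007092 [ 0.4385 -0.2091  0.022 ]
w nose [ 0.5175 -0.2115  0.014 ] [ 0.465  -0.2079  0.02  ]
```

move_arm([
  [[0.4,0,0.004,0,0,0,0],[0.4,0,0.005,0,0,0,0],[0.4,0,0.005,0,0,0,0],[0.4,0,0.005,0,0,0,0],[0.4,0,0.004,0,0,0,0]],
])

```text
time: 7.75
ee_pos: [0.5701, 0.0565, 0.1393]
tcp_rot: [-0.079, 0.997, -0.0, 0.001]
wrist_force: [0.3, -2.8, -0.5]
width: 0.0343
finger_force: 1.1
```

move_arm([
  [[0.4,0,0.002,0,0,0,0],[0.4,0,0.002,0,0,0,0],[0.4,0,0.001,0,0,0,0],[0.4,0,0.001,0,0,0,0],[0.4,0,0,0,0,0,0]],
])

```text
time: 8.17
ee_pos: [0.5694, 0.0619, 0.1392]
tcp_rot: [-0.079, 0.997, -0.0, 0.001]
wrist_force: [0.5, -2.2, 1.3]
width: 0.034
finger_force: 1.5
```

move_arm([
  [[0.4,0,0.001,0,0,0,0],[0.4,0,0.001,0,0,0,0],[0.4,0,0.001,0,0,0,0],[0.4,0,0.001,0,0,0,0],[0.4,0,0,0,0,0,0]],
])

```text
time: 8.58
ee_pos: [0.5688, 0.0644, 0.1388]
tcp_rot: [-0.079, 0.997, -0.002, 0.001]
wrist_force: [1.7, -7.8, 1.8]
width: 0.0342
finger_force: 4.0
```

move_arm([
  [[0.4,0,0.001,0,0,0,0],[0.4,0,0.001,0,0,0,0],[0.4,0,0.001,0,0,0,0],[0.4,0,0,0,0,0,0],[0.4,0,0,0,0,0,0]],
])

```text
time: 9.0
ee_pos: [0.5689, 0.0649, 0.1396]
tcp_rot: [-0.079, 0.997, -0.004, 0.001]
wrist_force: [1.6, -12.8, 4.5]
width: 0.0343
finger_force: 7.0
```

The force rose to 13 N with the tray stopped at the predicted home position, so it is home. Next, the pin.

move_arm([
  [[0.4,0,-0.004,0,0,0,0],[0.4,0,-0.006,-0.01,0,0,0],[0.4,0,-0.003,-0.03,0,0,0],[0.4,0,0,-0.03,0,0,0],[0.4,0,0,-0.03,0,0,0]],
])

```text
time: 9.42
ee_pos: [0.5683, 0.0571, 0.2388]
tcp_rot: [-0.079, 0.997, 0.001, -0.002]
wrist_force: [0.8, 0.7, -0.0]
width: 0.0341
finger_force: 0.0
```

move_arm([
  [[0.6,0.0155,-0.0248,0,0,0,0],[0.6,0.0155,-0.0248,0,0,0,0],[0.6,0.0155,-0.0248,0,0,0,0],[0.6,0.0155,-0.0248,0,0,0,0],[0.6,0.0155,-0.0248,0,0,0,0]],
])

```text
time: 9.83
ee_pos: [0.5116, -0.0782, 0.2385]
tcp_rot: [-0.08, 0.997, 0.001, -0.0]
wrist_force: [-0.4, 0.1, 0.5]
width: 0.0513
finger_force: 0.0
```

move_arm([
  [[0.6,0.0155,-0.0248,0,0,0,0],[0.6,0.0155,-0.0248,0,0,0,0],[0.6,0.0155,-0.0248,0,0,0,0],[0.6,0.0155,-0.0248,0,0,0,0],[0.6,0.0155,-0.0248,0,0,0,0]],
])

```text
time: 10.25
ee_pos: [0.4549, -0.213, 0.2384]
tcp_rot: [-0.079, 0.997, 0.001, 0.0]
wrist_force: [0.2, -0.3, -1.1]
width: 0.0511
finger_force: 0.0
```

move_arm([
  [[0.6,0,0,0.01,0,0,0.8],[0.6,0,0,0.01,0,0,0.8],[0.6,0,0,0.01,0,0,0.8],[0.6,0,0,0.01,0,0,0],[0.6,0,0,0,0,0,0]],
])

```text
time: 10.67
ee_pos: [0.4542, -0.2114, 0.1959]
tcp_rot: [0.024, 1.0, 0.002, -0.002]
wrist_force: [-0.5, 0.5, -0.2]
width: 0.051
finger_force: 0.0
```

Run:
```python
from workcell import r
from h import *
f=r.grab_frame("wrist"); pickle.dump(f,open("w3.pkl","wb")); cv2.imwrite("pics/w3.png",f["image"][:,:,::-1])
s=r.get_state(); print(s["time"],s["ee_pos"],s["tcp_rot"])
g=proj(f,[.446,-.214,.028]);n=proj(f,[.519,-.2165,.014]);print("exp",g,n)
```

```text
10.7167 [ 0.45480255 -0.21183916  0.19706249] [ 0.02444121  0.99969933  0.00146126 -0.00132166]
exp [257.6885932  165.61145552] [258.94930286 225.59513774]
```

View pics/w3.png

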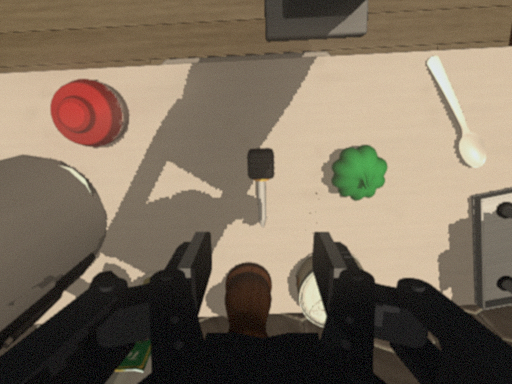

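Run:
```python
from workcell import r
from h import *
f=pickle.load(open("w3.pkl","rb")); im=f["image"].astype(int)
m=np.zeros(im.shape[:2],bool); b=(140,190,240,285)
m[b[0]:b[1],b[2]:b[3]]=im[b[0]:b[1],b[2]:b[3]].max(2)<75
v,u=np.nonzero(m); print(u.min(),u.max(),v.min(),v.max())
(c,sz,an)=cv2.minAreaRect(np.c_[u,v].astype(np.float32)); print(c,sz,an)
# rear and front edges of the grip's top face at its upper face z=.028
pr=ray(f,c[0],v.min(),.026);pn=ray(f,263.5,225.5,.014);pc=ray(f,*c,.024)
print(pr.round(4),pc.round(4),pn.round(4)); d=pn-pc; yaw=np.arctan2(d[1],d[0]); print("yaw",np.degrees(yaw))
g=pn-.074*np.array([np.cos(yaw),np.sin(yaw),0]); g[2]=.014; print("G",g.round(4))
s=r.get_state()
x=np.array([np.cos(yaw),np.sin(yaw),0]);z=np.array([0,0,1.]);y=np.cross(z,x);th=np.radians(30)
tz=np.sin(th)*x-np.cos(th)*z; ty=y; tx=np.cross(ty,tz); Rt=R.from_matrix(np.c_[tx,ty,tz])
print("to above",delta(s,g+.004*x+np.array([0,0,-.0055])-tz*.06,Rt)); 
print("final tcp",(g+.004*x+np.array([0,0,-.0055])).round(4))
```

```text
247 272 149 178
(259.5, 163.5) (29.0, 25.0) 90.0
[ 0.4291 -0.2113  0.026 ] [ 0.4447 -0.2121  0.024 ] [ 0.5191 -0.2113  0.014 ]
yaw 0.6066388514447189
G [ 0.4452 -0.2121  0.014 ]
to above (array([ 0.0352, -0.0026,  0.1367]), array([-0.146, -6.028, -0.675]))
final tcp [ 0.4492 -0.212   0.0085]
```

move_arm([
  [[0.6,0.007,-0.0005,0.027,0,0,-0.65],[0.6,0.007,-0.0005,0.027,0,0,0],[0.6,0.007,-0.0005,0.027,0,0,0],[0.6,0.007,-0.0005,0.027,0,0,0],[0.6,0.007,-0.0005,0.027,0,0,0]],
])

```text
time: 11.13
ee_pos: [0.4213, -0.2154, 0.0633]
tcp_rot: [-0.004, 1.0, -0.0, 0.001]
wrist_force: [0.4, -0.2, -0.9]
width: 0.0513
finger_force: 0.0
```

move_arm([
  [[0.6,0,0,0,0,-1,0],[0.6,0,0,0,0,-1,0],[0.6,0,0,0,0,-1,0],[0.6,0,0,0,0,-1,0],[0.6,0,0,0,0,-1,0]],
])

```text
time: 11.55
ee_pos: [0.4239, -0.2135, 0.0669]
tcp_rot: [0.002, 0.977, -0.001, 0.215]
wrist_force: [-1.2, -0.3, -1.4]
width: 0.0513
finger_force: 0.0
```

move_arm([
  [[0.6,0,0,0,0,-1,0],[0.6,0,0,0,0,0,0],[0.6,0,0,0,0,0,0],[0.6,0,0,0,0,0,0],[0.6,0,0,0,0,0,0]],
])

```text
time: 11.97
ee_pos: [0.4367, -0.2026, 0.0808]
tcp_rot: [0.007, 0.971, -0.007, 0.239]
wrist_force: [-0.3, 0.4, 0.7]
width: 0.0511
finger_force: 0.0
```

Run:
```python
from workcell import r
from h import *
f=r.grab_frame("wrist"); pickle.dump(f,open("w4.pkl","wb")); cv2.imwrite("pics/w4.png",f["image"][:,:,::-1])
s=r.get_state(); print(s["time"],s["ee_pos"],R.from_quat(s["tcp_rot"]).as_matrix().round(3))
print((R.from_quat(s["tcp_rot"]).inv().apply(np.array([.4492,-.2117,.0085])-s["ee_pos"])).round(4))
im=f["image"].astype(int)
print("exp grip c, nose",proj(f,[.4452,-.2119,.014]),proj(f,[.5191,-.2113,.014]))
```

```text
12.0167 [ 0.43661358 -0.20249259  0.0806604 ] [[-0.885  0.018  0.464]
 [ 0.012  1.    -0.017]
 [-0.465 -0.009 -0.885]]
[ 0.0223 -0.0083  0.0699]
exp grip c, nose [248.815108   173.86625913] [253.53768204 238.48579129]
```

View pics/w4.png

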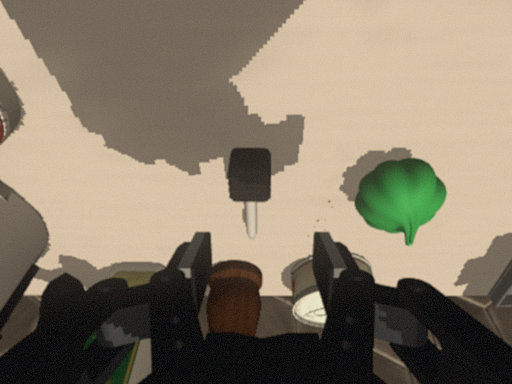

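The wrist view shows the pin grip at (250,175), nose at (252,237). The commanded tilt was not fully reached (27.7° and shifted), so I check which joint binds.

Run:
```python
from workcell import r
s=r.get_state(); print(s["q"].round(4).tolist(),s["ee_pos"].round(4))
```

```text
[-0.846, -0.0021, 2.2229, 0.5826, 0.6586, -2.8207] [ 0.4366 -0.2025  0.0807]
```

move_arm([
  [[0.6,0,0,-0.01,0,1,0],[0.6,0,0,-0.01,0,1,0],[0.6,0,0,-0.01,0,1,0],[0.6,0,0,-0.01,0,1,0],[0.6,0,0,-0.01,0,1,0]],
])

```text
time: 12.43
ee_pos: [0.4212, -0.2018, 0.1284]
tcp_rot: [0.009, 1.0, -0.005, 0.022]
wrist_force: [-0.5, 1.1, -0.3]
width: 0.051
finger_force: 0.0
```

move_arm([
  [[0.6,0,0,0,0,0.5,1],[0.6,0,0,0,0,0,1],[0.6,0,0,0,0,0,1],[0.6,0,0,0,0,0,1],[0.6,0,0,0,0,0,1]],
])

```text
time: 12.85
ee_pos: [0.4214, -0.2013, 0.127]
tcp_rot: [0.227, 0.974, -0.002, 0.003]
wrist_force: [-0.1, 0.1, -0.8]
width: 0.0511
finger_force: 0.0
```

move_arm([
  [[0.6,0,0,0,0,0,1],[0.6,0,0,0,0,0,1],[0.6,0,0,0,0,0,1],[0.6,0,0,0,0,0,1],[0.6,0,0,0,0,0,1]],
])

```text
time: 13.27
ee_pos: [0.4213, -0.2014, 0.1271]
tcp_rot: [0.433, 0.901, -0.002, 0.003]
wrist_force: [0.0, -1.0, -0.6]
width: 0.0512
finger_force: 0.0
```

move_arm([
  [[0.6,0,0,0,0,0,1],[0.6,0,0,0,0,0,1],[0.6,0,0,0,0,0,1],[0.6,0,0,0,0,0,1],[0.6,0,0,0,0,0,1]],
])

```text
time: 13.68
ee_pos: [0.4213, -0.2014, 0.1271]
tcp_rot: [0.618, 0.786, -0.001, 0.004]
wrist_force: [-0.4, 1.0, -0.0]
width: 0.0512
finger_force: 0.0
```

move_arm([
  [[0.6,0,0,0,0,0,1],[0.6,0,0,0,0,0,1],[0.6,0,0,0,0,0,1],[0.6,0,0,0,0,0,1],[0.6,0,0,0,0,0,1]],
])

```text
time: 14.1
ee_pos: [0.4213, -0.2014, 0.1271]
tcp_rot: [0.773, 0.634, -0.0, 0.004]
wrist_force: [0.3, 1.1, 0.4]
width: 0.0514
finger_force: 0.0
```

move_arm([
  [[0.6,0,0,0,0,0,1],[0.6,0,0,0,0,0,1],[0.6,0,0,0,0,0,1],[0.6,0,0,0,0,0,1],[0.6,0,0,0,0,0,1]],
])

```text
time: 14.52
ee_pos: [0.4212, -0.2014, 0.1271]
tcp_rot: [0.892, 0.452, 0.001, 0.004]
wrist_force: [0.5, 0.0, -0.0]
width: 0.0512
finger_force: 0.0
```

move_arm([
  [[0.6,0,0,0,0,0,1],[0.6,0,0,0,0,0,1],[0.6,0,0,0,0,0,1],[0.6,0,0,0,0,0,1],[0.6,0,0,0,0,0,1]],
])

```text
time: 14.93
ee_pos: [0.4212, -0.2014, 0.1271]
tcp_rot: [0.969, 0.248, 0.001, 0.004]
wrist_force: [0.0, 0.1, -0.2]
width: 0.0512
finger_force: 0.0
```

move_arm([
  [[0.6,0,0,0,0,0,1],[0.6,0,0,0,0,0,1],[0.6,0,0,0,0,0,1],[0.6,0,0,0,0,0,1],[0.6,0,0,0,0,0,1]],
])

```text
time: 15.35
ee_pos: [0.4213, -0.2014, 0.1271]
tcp_rot: [0.999, 0.032, 0.002, 0.003]
wrist_force: [-0.9, -0.4, -0.3]
width: 0.0512
finger_force: 0.0
```

move_arm([
  [[0.6,0,0,0,0,1,0],[0.6,0,0,0,0,1,0],[0.6,0,0,0,0,1,0],[0.6,0,0,0,0,1,0],[0.6,0,0,0,0,1,0]],
])

```text
time: 15.77
ee_pos: [0.4215, -0.2017, 0.1279]
tcp_rot: [0.975, 0.035, 0.221, -0.003]
wrist_force: [-0.2, 0.9, -0.5]
width: 0.0511
finger_force: 0.0
```

```bash
cat >> h.py <<'E'
def tgt(yawdeg,tilt):
    a=np.radians(yawdeg);x=np.array([np.cos(a),np.sin(a),0]);z=np.array([0,0,1.]);t=np.radians(tilt)
    tz=np.sin(t)*x-np.cos(t)*z; ty=np.cross(x,z); return x,R.from_matrix(np.c_[np.cross(ty,tz),ty,tz])
E
python3 - <<'E'
from workcell import r
from h import *
s=r.get_state(); print(s["time"],s["ee_pos"],s["q"].round(3),R.from_quat(s["tcp_rot"]).as_matrix().round(3))
x,Rt=tgt(.4,25); print(delta(s,[.448,-.2117,.0085],Rt))
E
```

```text
15.7667 [ 0.42149378 -0.20166615  0.12785702] [-0.877 -0.111  2.182  0.476  0.852  0.345] [[ 0.9    0.069  0.43 ]
 [ 0.066 -0.998  0.022]
 [ 0.431  0.009 -0.902]]
(array([-0.0282,  0.0108,  0.1189]), array([-0.215, -0.106,  0.687]))
```

move_arm([
  [[0.6,-0.0056,0.0022,0.012,-0.2,-0.1,0.69],[0.6,-0.0056,0.0022,0.012,0,0,0],[0.6,-0.0056,0.0022,0.012,0,0,0],[0.6,-0.0056,0.0022,0.012,0,0,0],[0.6,-0.0056,0.0022,0.012,0,0,0]],
])

```text
time: 16.18
ee_pos: [0.4213, -0.2126, 0.0605]
tcp_rot: [0.977, 0.003, 0.214, -0.002]
wrist_force: [-0.1, -0.1, 0.8]
width: 0.051
finger_force: 0.0
```

Run:
```python
from workcell import r
from h import *
s=r.get_state(); print(s["time"],s["ee_pos"],s["q"].round(3))
x,Rt=tgt(.4,25); print(delta(s,[.448,-.2117,.0085],Rt))
```

```text
16.1833 [ 0.42125636 -0.21259308  0.06051826] [-0.88   0.05   2.208  0.548  0.677  0.288]
(array([ 0.0025, -0.0006,  0.0584]), array([-0.027,  0.046, -0.013]))
```

move_arm([
  [[0.6,0.0005,0,0.0117,0,0,0],[0.6,0.0005,0,0.0117,0,0,0],[0.6,0.0005,0,0.0117,0,0,0],[0.6,0.0005,0,0.0117,0,0,0],[0.6,0.0005,0,0.0117,0,0,0]],
])

```text
time: 16.6
ee_pos: [0.4484, -0.2121, 0.0083]
tcp_rot: [0.977, 0.003, 0.214, -0.002]
wrist_force: [0.0, -0.2, 0.4]
width: 0.0511
finger_force: 0.0
```

move_arm([
  [[0,0,0,0,0,0,0],[0,0,0,0,0,0,0],[0,0,0,0,0,0,0],[0,0,0,0,0,0,0],[0,0,0,0,0,0,0]],
], force=50)

```text
time: 17.02
ee_pos: [0.4479, -0.2121, 0.0096]
tcp_rot: [0.977, 0.003, 0.215, -0.002]
wrist_force: [-0.7, -0.1, 0.1]
width: 0.0272
finger_force: 49.6
```

Run:
```python
from workcell import r
from h import *
s=r.get_state(); print(s["time"],s["ee_pos"],s["q"].round(3),s["width"],s["finger_force"],s["wrist_force"],R.from_quat(s["tcp_rot"]).as_matrix().round(4).tolist())
f=r.grab_frame("wrist"); pickle.dump(f,open("w5.pkl","wb")); cv2.imwrite("pics/w5.png",f["image"][:,:,::-1])
```

```text
17.0167 [ 0.44792977 -0.21207432  0.00958518] [-0.824  0.222  2.172  0.648  0.542  0.214] 0.02719396992819686 49.601569175720215 [-0.67162222 -0.06384622  0.1466281 ] [[0.9076, 0.0062, 0.4198], [0.0046, -1.0, 0.0048], [0.4198, -0.0024, -0.9076]]
```

View pics/w5.png

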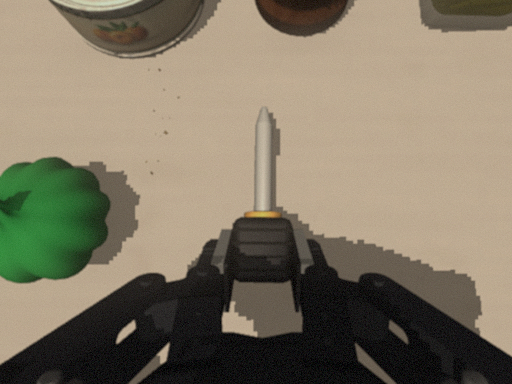

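Pin grasped: grip between pads, shank straight up the image, nose at (263.5,107). (That was my tenth picture; from here on only numbers.)

```bash
cat >> h.py <<'E'
CL=np.array([.4735,.2222,.075]); UX=np.array([.9877,.1564,0]); UY=np.array([-.1564,.9877,0])
E
python3 - <<'E'
from workcell import r
from h import *
f=pickle.load(open("w5.pkl","rb")); s=r.get_state(); Rc=R.from_quat(s["tcp_rot"])
im=f["image"].astype(int)
# shank mask: bright grey vs counter -> low saturation
for v in [115,130,150,170,190,205]:
    row=im[v,245:285]; sat=row.max(1)-row.min(1); u=np.nonzero((sat<22)&(row.mean(1)>105))[0]+245; print(v,u.min() if len(u) else None,u.max() if len(u) else None)
n=ray(f,263.8,106.5,.014); c=ray(f,262.8,205,.014); d=n-c
print("nose",n.round(4),"axis yaw",np.degrees(np.arctan2(d[1],d[0])),"nose to tcp",(n-s["ee_pos"]).round(4))
nt=Rc.inv().apply(n-s["ee_pos"]); print("nose in tool",nt.round(4)); np.save("nt.npy",nt)
E
```

```text
115 267 267
130 270 270
150 None None
170 270 270
190 270 270
205 270 270
nose [ 0.5209 -0.2122  0.014 ] axis yaw -0.24191321700150553 nose to tcp [ 0.073  -0.0001  0.0044]
nose in tool [0.0681 0.0006 0.0266]
```

move_arm([
  [[0,-0.005,0,-0.01,0,0,0],[0,-0.01,0,-0.025,0,0,0],[0,-0.01,0,-0.025,0,0,0],[0,-0.01,0,-0.025,0,0,0],[0,0,0,-0.02,0,0,0]],
])

```text
time: 17.48
ee_pos: [0.3699, -0.2115, 0.0898]
tcp_rot: [0.977, 0.002, 0.214, -0.003]
wrist_force: [0.0, -0.1, -1.3]
width: 0.0268
finger_force: 49.6
```

move_arm([
  [[0,0.0228,0,-0.016,0,0,0],[0,0.0228,0,-0.016,0,0,0],[0,0.0228,0,-0.016,0,0,0],[0,0.0228,0,-0.016,0,0,0],[0,0.0228,0,-0.016,0,0,0]],
])

```text
time: 17.9
ee_pos: [0.4421, -0.2122, 0.2117]
tcp_rot: [0.977, 0.003, 0.215, -0.002]
wrist_force: [0.2, -1.1, -1.1]
width: 0.0269
finger_force: 49.7
```

move_arm([
  [[0,0,-0.037,0,0,0,0],[0,0,-0.037,0,0,0,0],[0,0,-0.037,0,0,0,0],[0,0,-0.037,0,0,0,0],[0,0,-0.037,0,0,0,0]],
])

```text
time: 18.32
ee_pos: [0.4401, -0.0261, 0.211]
tcp_rot: [0.977, 0.002, 0.215, -0.002]
wrist_force: [0.6, 1.3, -0.6]
width: 0.0273
finger_force: 49.7
```

move_arm([
  [[0,0,-0.037,0,0,0,0],[0,0,-0.037,0,0,0,0],[0,0,-0.037,0,0.25,0,-0.54],[0,0,-0.037,0,0.25,0,-0.54],[0,0,-0.037,0,0.25,0,-0.54]],
])

```text
time: 18.73
ee_pos: [0.4333, 0.1592, 0.2118]
tcp_rot: [0.973, 0.08, 0.215, -0.019]
wrist_force: [0.9, -0.2, 0.1]
width: 0.027
finger_force: 49.7
```

Run:
```python
from workcell import r
from h import *
s=r.get_state(); print(s["time"],s["ee_pos"],s["q"].round(3),s["width"])
x,Rt=tgt(9,25); nt=np.load("nt.npy")
for k,h in((.02,.06),(.02,0)):
    T=CL-k*UX+[0,0,h]-Rt.apply(nt); print(T.round(4),delta(s,T,Rt))
```

```text
18.7333 [0.43326242 0.15920043 0.21180236] [ 0.161 -0.311  2.138  0.006  0.881  1.565] 0.02704310644607913
[0.3816 0.2082 0.1303] (array([-0.0733, -0.0566,  0.056 ]), array([-0.072,  0.023,  0.064]))
[0.3816 0.2082 0.0703] (array([-0.0986, -0.0564,  0.1104]), array([-0.072,  0.023,  0.064]))
```

move_arm([
  [[0,-0.0183,-0.0142,0.007,-0.07,0.02,0.06],[0,-0.0183,-0.0142,0.007,0,0,0],[0,-0.0183,-0.0142,0.014,0,0,0],[0,-0.0183,-0.0142,0.014,0,0,0],[0,0,0,0.014,0,0,0]],
])

```text
time: 19.15
ee_pos: [0.378, 0.2075, 0.1267]
tcp_rot: [0.974, 0.077, 0.212, -0.017]
wrist_force: [0.2, -0.2, -1.9]
width: 0.027
finger_force: 49.8
```

move_arm([
  [[0,-0.005,0,0.011,0,0,0],[0,-0.005,0,0.011,0,0,0],[0,-0.005,0,0.011,0,0,0],[0,0,0,0,0,0,0],[0,0,0,0,0,0,0]],
])

```text
time: 19.57
ee_pos: [0.3822, 0.2064, 0.0929]
tcp_rot: [0.974, 0.075, 0.214, -0.016]
wrist_force: [0.0, 0.3, -0.9]
width: 0.0272
finger_force: 49.8
```

Run:
```python
from workcell import r
from h import *
f=r.grab_frame("wrist"); pickle.dump(f,open("w6.pkl","wb"))
g=r.grab_frame("scene"); pickle.dump(g,open("s6.pkl","wb"))
s=r.get_state(); print(s["time"],s["ee_pos"],s["q"].round(3),s["width"])
x,Rt=tgt(9,25); nt=np.load("nt.npy"); Rc=R.from_quat(s["tcp_rot"])
T=CL-.02*UX-Rt.apply(nt); print(T.round(4),delta(s,T,Rt))
N=s["ee_pos"]+Rc.apply(nt); print("nose",N.round(4),proj(f,N).round(1),"clevis px",proj(f,CL).round(1), "barrel",proj(f,CL+.022*UX).round(1))
```

```text
19.6667 [0.38366143 0.20693611 0.09443165] [ 0.358 -0.145  2.295 -0.159  0.569  1.89 ] 0.027014070076586877
[0.3816 0.2082 0.0703] (array([-0.0119, -0.0016,  0.0211]), array([ 0.009, -0.001, -0.029]))
nose [0.4559 0.2176 0.0991] [263.4 102.6] clevis px [260.2  91.7] barrel [260.1  58.8]
```

move_arm([
  [[0,-0.0024,-0.0004,0.0042,0,0,0],[0,-0.0024,-0.0004,0.0042,0,0,0],[0,-0.0024,-0.0004,0.0042,0,0,0],[0,-0.0024,-0.0004,0.0042,0,0,0],[0,-0.0024,0,0.0042,0,0,0]],
])

```text
time: 20.08
ee_pos: [0.3806, 0.2081, 0.0688]
tcp_rot: [0.974, 0.075, 0.215, -0.017]
wrist_force: [0.0, 0.3, -0.6]
width: 0.0273
finger_force: 49.8
```

```bash
cat > chk.py <<'E'
from workcell import r
from h import *
s=r.get_state(); x,Rt=tgt(9,25); nt=np.load("nt.npy"); Rc=R.from_quat(s["tcp_rot"])
N=s["ee_pos"]+Rc.apply(nt); D=N-CL
print(s["time"],"nose rel clevis along,y,z",(D@UX).round(4),(D@UY).round(4),D[2].round(4),"F",s["wrist_force"].round(1),s["width"].round(4),s["q"].round(2))
T=CL-Rt.apply(nt); print("to nose at clevis",delta(s,T,Rt))
E
python3 chk.py
```

```text
Traceback (most recent call last):
  File "chk.py", line 5, in <module>
    print(s["time"],"nose rel clevis along,y,z",(D@UX).round(4),(D@UY).round(4),D[2].round(4),"F",s["wrist_force"].round(1),s["width"].round(4),s["q"].round(2))
                                                                                                                            ^^^^^^^^^^^^^^^^
AttributeError: 'float' object has no attribute 'round'
```

```bash
sed -i 's/s\["width"\].round(4)/round(s["width"],4)/' chk.py; python3 chk.py
```

```text
20.0833 nose rel clevis along,y,z -0.021 -0.0002 -0.0016 F [ 0.   0.3 -0.6] 0.0273 [ 0.37 -0.08  2.31 -0.19  0.49  1.93]
to nose at clevis (array([ 0.0196, -0.0001,  0.0075]), array([ 0.011,  0.02 , -0.025]))
```

move_arm([
  [[0,0.0048,0,0.0019,0,0,0],[0,0.0048,0,0.0019,0,0,0],[0,0.0048,0,0.0019,0,0,0],[0,0.0048,0,0.0019,0,0,0],[0,0.0048,0,0.0019,0,0,0]],
])

```text
time: 20.5
ee_pos: [0.4075, 0.2123, 0.0714]
tcp_rot: [0.973, 0.075, 0.216, -0.017]
wrist_force: [-0.3, -0.5, -0.1]
width: 0.0268
finger_force: 49.8
```

move_arm([
  [[0,0.0018,0,0.0008,0,0,0],[0,0.0018,0,0.0008,0,0,0],[0,0.0018,0,0.0008,0,0,0],[0,0.0018,0,0.0008,0,0,0],[0,0,0,0,0,0,0]],
])

```text
time: 20.92
ee_pos: [0.4144, 0.2133, 0.0711]
tcp_rot: [0.974, 0.075, 0.215, -0.017]
wrist_force: [-0.0, -0.3, -0.6]
width: 0.0271
finger_force: 49.8
```

```bash
python3 chk.py
```

```text
20.9167 nose rel clevis along,y,z 0.0132 -0.0003 0.0007 F [-0.  -0.3 -0.6] 0.0271 [ 0.34 -0.01  2.24 -0.17  0.49  1.89]
to nose at clevis (array([-0.0123, -0.0001, -0.0049]), array([ 0.011,  0.014, -0.027]))
```

move_arm([
  [[0,0.0018,0,0.0008,0,0,0],[0,0.0018,0,0.0008,0,0,0],[0,0.0018,0,0.0008,0,0,0],[0,0.0018,0,0.0008,0,0,0],[0,0.0018,0,0.0008,0,0,0]],
])

```text
time: 21.33
ee_pos: [0.4232, 0.2144, 0.0706]
tcp_rot: [0.974, 0.075, 0.214, -0.016]
wrist_force: [-0.4, -1.1, -0.6]
width: 0.0266
finger_force: 49.7
```

move_arm([
  [[0,0.0018,0,0.0008,0,0,0],[0,0.0018,0,0.0008,0,0,0],[0,0.0018,0,0.0008,0,0,0],[0,0,0,0,0,0,0],[0,0,0,0,0,0,0]],
])

```text
time: 21.75
ee_pos: [0.4295, 0.2154, 0.0709]
tcp_rot: [0.974, 0.075, 0.215, -0.016]
wrist_force: [1.5, -2.2, -4.1]
width: 0.0269
finger_force: 49.4
```

```bash
python3 chk.py
```

```text
21.75 nose rel clevis along,y,z 0.0285 -0.0006 0.0004 F [ 1.5 -2.2 -4.1] 0.0269 [ 0.33  0.02  2.21 -0.16  0.49  1.88]
to nose at clevis (array([-0.0261, -0.0003, -0.0114]), array([ 0.016,  0.026, -0.027]))
```

move_arm([
  [[0,0.0016,0.0003,0.0012,0,0,0],[0,0.0016,0.0002,0.0012,0,0,0],[0,0.0018,0,0.0008,0,0,0],[0,0.0018,0,0.0008,0,0,0],[0,0.0018,0,0.0008,0,0,0]],
])

```text
time: 22.17
ee_pos: [0.4396, 0.2167, 0.0706]
tcp_rot: [0.974, 0.075, 0.215, -0.017]
wrist_force: [-1.9, -2.1, -1.9]
width: 0.0271
finger_force: 49.8
```

```bash
python3 chk.py
```

```text
22.1667 nose rel clevis along,y,z 0.0387 -0.0008 0.0002 F [-1.9 -2.1 -1.9] 0.0271 [ 0.33  0.04  2.19 -0.16  0.49  1.87]
to nose at clevis (array([-0.0352, -0.0006, -0.0161]), array([ 0.011,  0.017, -0.025]))
```

Going well; onward to the collar.

move_arm([
  [[0,0.0018,0.0002,0.001,0,0,0],[0,0.0018,0.0002,0.001,0,0,0],[0,0.0018,0,0.0008,0,0,0],[0,0.0018,0,0.0008,0,0,0],[0,0.0018,0,0.0008,0,0,0]],
])

```text
time: 22.58
ee_pos: [0.4498, 0.218, 0.0706]
tcp_rot: [0.973, 0.075, 0.215, -0.017]
wrist_force: [-0.8, -0.4, -1.3]
width: 0.027
finger_force: 49.8
```

move_arm([
  [[0,0.0014,0,0.0007,0,0,0],[0,0.0014,0,0.0007,0,0,0],[0,0.0014,0,0.0007,0,0,0],[0,0,0,0,0,0,0],[0,0,0,0,0,0,0]],
])

```text
time: 23.0
ee_pos: [0.4546, 0.2187, 0.0706]
tcp_rot: [0.973, 0.075, 0.216, -0.017]
wrist_force: [1.2, -0.6, -1.1]
width: 0.0267
finger_force: 49.7
```

```bash
python3 chk.py
```

```text
23.0 nose rel clevis along,y,z 0.0538 -0.0012 0.0002 F [ 1.2 -0.6 -1.1] 0.0267 [ 0.32  0.07  2.16 -0.15  0.49  1.85]
to nose at clevis (array([-0.0488, -0.0009, -0.0225]), array([ 0.01 ,  0.004, -0.026]))
```

move_arm([
  [[0,0.0009,0,0.0004,0,0,0],[0,0.0009,0,0.0004,0,0,0],[0,0.0009,0,0.0004,0,0,0],[0,0,0,0,0,0,0],[0,0,0,0,0,0,0]],
])

```text
time: 23.42
ee_pos: [0.4568, 0.219, 0.0702]
tcp_rot: [0.974, 0.075, 0.215, -0.017]
wrist_force: [-1.6, -0.7, 0.4]
width: 0.0266
finger_force: 50.1
```

move_arm([
  [[0,0.0009,0,0.0004,0,0,0],[0,0.0009,0,0.0004,0,0,0],[0,0,0,0,0,0,0],[0,0,0,0,0,0,0],[0,0,0,0,0,0,0]],
])

```text
time: 23.83
ee_pos: [0.4581, 0.2188, 0.0696]
tcp_rot: [0.974, 0.075, 0.214, -0.016]
wrist_force: [-2.0, -3.4, -2.1]
width: 0.027
finger_force: 50.0
```

```bash
python3 chk.py
```

```text
23.8333 nose rel clevis along,y,z 0.0572 -0.0017 -0.001 F [-2.  -3.4 -2.1] 0.027 [ 0.32  0.08  2.15 -0.15  0.49  1.85]
to nose at clevis (array([-0.0516, -0.0014, -0.0247]), array([ 0.02 ,  0.041, -0.025]))
```

move_arm([
  [[0,0.0009,0,0.0004,0,0,0],[0,0.0009,0,0.0004,0,0,0],[0,0,0,0,0,0,0],[0,0,0,0,0,0,0],[0,0,0,0,0,0,0]],
])

```text
time: 24.25
ee_pos: [0.4588, 0.2187, 0.0692]
tcp_rot: [0.974, 0.075, 0.213, -0.016]
wrist_force: [-7.3, -5.6, 3.5]
width: 0.0268
finger_force: 50.9
```

move_arm([
  [[0,0.0009,0,0.0004,0,0,0],[0,0.0009,0,0.0004,0,0,0],[0,0,0,0,0,0,0],[0,0,0,0,0,0,0],[0,0,0,0,0,0,0]],
])

```text
time: 24.67
ee_pos: [0.459, 0.2187, 0.0689]
tcp_rot: [0.974, 0.076, 0.211, -0.015]
wrist_force: [-18.0, -6.9, 14.5]
width: 0.0268
finger_force: 52.7
```

```bash
python3 chk.py
```

```text
24.6667 nose rel clevis along,y,z 0.0581 -0.0019 -0.0021 F [-18.   -6.9  14.5] 0.0268 [ 0.32  0.08  2.15 -0.15  0.5   1.85]
to nose at clevis (array([-0.0523, -0.0016, -0.0254]), array([ 0.032,  0.109, -0.019]))
```

move_arm([
  [[0.3,-0.0018,0,-0.0008,0,0,0],[0.6,0,0,0,0,0,0],[0.6,0,0,0,0,0,0],[0.6,0,0,-0.004,0,0,0],[0.6,0,0,-0.01,0,0,0]],
])

```text
time: 25.08
ee_pos: [0.4558, 0.2191, 0.0834]
tcp_rot: [0.973, 0.075, 0.215, -0.017]
wrist_force: [0.1, -0.4, 0.2]
width: 0.0511
finger_force: 0.0
```

move_arm([
  [[0.6,0,0,-0.025,0,0,0],[0.6,0,0,-0.035,0,0,0],[0.6,0,0,-0.035,0,0,0],[0.6,0,0,-0.035,0,0,0],[0.6,0,0,-0.035,0,0,0]],
])

```text
time: 25.5
ee_pos: [0.3862, 0.2083, 0.2354]
tcp_rot: [0.973, 0.075, 0.216, -0.017]
wrist_force: [1.3, 0.5, 0.1]
width: 0.0511
finger_force: 0.0
```

move_arm([
  [[0.4,0,0,0,0,-1,0],[0.4,0,0,0,0,-1,0],[0.4,0,0,0,0,-1,0],[0.4,0,0,0,0,-1,0],[0.4,0,0,0,0,-1,0]],
])

```text
time: 25.92
ee_pos: [0.3878, 0.2087, 0.2349]
tcp_rot: [0.997, 0.077, -0.0, -0.001]
wrist_force: [-0.8, 0.2, 0.5]
width: 0.0342
finger_force: 0.0
```

Run:
```python
from workcell import r
from h import *
f=r.grab_frame("wrist"); t=r.grab_frame("top"); sc=r.grab_frame("scene"); pickle.dump((f,t,sc),open("w7.pkl","wb"))
s=r.get_state(); print(s["time"],s["ee_pos"],s["q"].round(3),s["width"],s["wrist_force"])
x,Rt=tgt(9,0); G=CL+.069*UX-.1835*UY; G[2]=.138; print(G,delta(s,G,Rt))
# black pin grip in wrist view near expected
P=CL-.018*UX; p=proj(f,P); print("exp pin grip px",p.round(),[proj(f,P+a*.015*UX+b*.014*UY+[0,0,.014]).round().tolist() for a in(-1,1) for b in(-1,1)])
x0,y0=int(p[0]),int(p[1]); im=f["image"].astype(int); h=45
y1,y2,x1,x2=max(0,y0-h),min(384,y0+h),max(0,x0-h),min(512,x0+h)
m=(im[y1:y2,x1:x2].max(2)<60); v,u=np.nonzero(m)
if len(u): 
    n,l,st,c=cv2.connectedComponentsWithStats(m.astype(np.uint8)); print([(st[i].tolist(),(c[i]+[x1,y1]).round(1).tolist()) for i in range(1,n) if st[i,4]>40],x1,y1)
```

```text
26.0667 [0.38811814 0.20834416 0.23313367] [ 0.296 -0.091  1.851  0.     1.38   1.712] 0.03420224028325832 [0.75594803 0.73931277 0.15990672]
[0.5703507  0.05174865 0.138     ] (array([0.1559, 0.1827, 0.0952]), array([-0.004, -0.012, -0.035]))
exp pin grip px [263. 104.] [[278.0, 121.0], [247.0, 121.0], [278.0, 86.0], [247.0, 86.0]]
```

Run:
```python
from h import *
f,t,sc=pickle.load(open("w7.pkl","rb")); im=f["image"].astype(int)
for v in range(76,150,4): print(v," ".join("%3d"%x for x in im[v,228:300:4].max(1)))
```

```text
76 199 155 152 147 189 241 189 231 239 238 234 214 140 241 239 241 241 240
80 225 148 148 150 174 242 193 231 240 239 232 207 136 241 240 240 238 241
84 216 148 143 140 181 240 186 221 231 229 220 186 122 218 213 214 207 201
88 149 146 136 138 215 157  85  91  96  89  92  79  73 154 156 158 157 213
92 140 138 139 207 211 208  85  98  98  94  92  93  82 116 129 132 133 209
96 137 138 161 225 225 222  89 104 101  96  94  94  86 118 135 135 139 170
100 135 139 225 226 224 227  80  90  87  86  80  80  76 122 136 137 135 219
104 140 206 225 224 222 228  83 104 100 101  95  88  82 121 136 134 132 214
108 178 227 224 224 219 235  75  86  84  88  84  83  75 177 184 189 224 221
112 224 225 224 224 227 238  83 100  98  96  86  87  80 215 220 209 220 224
116 228 225 225 234 232 237  79  97  94  91  89  83  78 229 217 154 154 161
120 225 226 234 239 236 234 194 147 145 146 156 156 187 236 230 153 157 153
124 226 234 235 235 235 236 236 236 234 234 235 235 236 235 193 156 156 153
128 239 239 239 234 237 236 234 237 236 235 236 236 232 235 184 152 154 153
132 240 241 240 228 237 238 237 236 235 237 233 233 235 236 202 154 157 152
136 239 243 240 231 240 238 234 237 236 235 237 236 236 233 228 154 156 152
140 239 239 240 234 238 235 235 236 234 237 233 234 237 235 237 221 173 186
144 238 237 239 235 235 237 236 236 235 236 235 235 235 234 235 235 237 237
148 236 236 234 238 237 236 234 238 237 237 236 237 237 235 234 235 237 233
```

move_arm([
  [[0.4,0.0156,0.0183,0,0,0,0],[0.4,0.0156,0.0183,0,0,0,0],[0.4,0.0156,0.0183,0,0,0,0],[0.4,0.0156,0.0183,0,0,0,0],[0.4,0.0156,0.0183,0,0,0,0]],
])

```text
time: 26.48
ee_pos: [0.4776, 0.1292, 0.233]
tcp_rot: [0.997, 0.078, 0.001, 0.0]
wrist_force: [-0.4, 0.3, -0.3]
width: 0.0345
finger_force: 0.0
```

move_arm([
  [[0.4,0.0156,0.0183,0,0,0,0],[0.4,0.0156,0.0183,0,0,0,0],[0.4,0.0156,0.0183,0,0,0,0],[0.4,0.0156,0.0183,0,0,0,0],[0.4,0.0156,0.0183,0,0,0,0]],
])

```text
time: 26.9
ee_pos: [0.5688, 0.0508, 0.2329]
tcp_rot: [0.997, 0.077, 0.0, 0.0]
wrist_force: [1.0, -0.2, -0.2]
width: 0.0344
finger_force: 0.0
```

move_arm([
  [[0.4,0,0,0.019,0,0,0],[0.4,0,0,0.019,0,0,0],[0.4,0,0,0.019,0,0,0],[0.4,0,0,0,0,0,0],[0.4,0,0,0,0,0,0]],
])

```text
time: 27.32
ee_pos: [0.5671, 0.0516, 0.1748]
tcp_rot: [0.997, 0.077, -0.001, -0.0]
wrist_force: [-0.7, 0.6, 0.1]
width: 0.0342
finger_force: 0.0
```

Run:
```python
from workcell import r
from h import *
s=r.get_state(); print(s["time"],s["ee_pos"],s["q"].round(3),s["width"],s["wrist_force"])
x,Rt=tgt(9,0); G=CL+.069*UX-.1835*UY; G[2]=.138; print(delta(s,G,Rt))
```

```text
27.3167 [0.56712527 0.05162449 0.17481192] [-0.061  0.249  1.612 -0.     1.284  1.355] 0.034171119860315805 [-0.7228234   0.62259063  0.0655509 ]
(array([0.0033, 0.0004, 0.0368]), array([-0.004,  0.034, -0.022]))
```

move_arm([
  [[0.4,0.0008,0,0.009,0,0,0],[0.4,0.0008,0,0.009,0,0,0],[0.4,0.0008,0,0.009,0,0,0],[0.4,0.0008,0,0.009,0,0,0],[0.4,0,0,0,0,0,0]],
])

```text
time: 27.73
ee_pos: [0.5701, 0.0518, 0.1369]
tcp_rot: [0.997, 0.077, -0.003, -0.0]
wrist_force: [0.5, -0.1, -1.2]
width: 0.0341
finger_force: 0.0
```

move_arm([
  [[0,0,0,0,0,0,0],[0,0,0,0,0,0,0],[0,0,0,0,0,0,0],[0,0,0,0,0,0,0],[0,0,0,0,0,0,0]],
], force=50)

```text
time: 28.15
ee_pos: [0.572, 0.051, 0.1398]
tcp_rot: [0.997, 0.077, -0.0, 0.001]
wrist_force: [-0.2, -3.1, -0.6]
width: 0.0059
finger_force: 50.8
```

Run:
```python
from workcell import r
from h import *
s=r.get_state(); print(s["time"],s["ee_pos"],s["width"],s["wrist_force"],s["finger_force"])
D=s["ee_pos"]-CL; y,z=D@UY,D[2]; rad=np.hypot(y,z); print("TCP rel hinge: x,y,z",(D@UX).round(4),y.round(4),z.round(4),"per 5deg arc",rad*np.radians(5))
# rotation about stand x by -phi ; tool frame rows for steps of 4 deg
Rc=R.from_quat(s["tcp_rot"]); print("stand x in tool",Rc.inv().apply(UX).round(3))
for a in (2.5,4,5):
    t=np.radians(a); n=np.array([y*np.cos(t)+z*np.sin(t),-y*np.sin(t)+z*np.cos(t)])-[y,z]
    w=UY*n[0]+np.array([0,0,n[1]]); print(a,Rc.inv().apply(w).round(4))
```

```text
28.15 [0.57197023 0.05098053 0.13982376] 0.005875621326988321 [-0.15009135 -3.14954769 -0.58009639] 50.80737769603729
TCP rel hinge: x,y,z 0.0705 -0.1845 0.0648 per 5deg arc 0.017066700194037273
stand x in tool [ 1.    -0.002 -0.001]
2.5 [-0.    -0.003 -0.008]
4 [-0.     -0.005  -0.0127]
5 [-0.     -0.0063 -0.0158]
```

move_arm([
  [[0,0,-0.0018,-0.0048,-0.3,0,0],[0,0,-0.003,-0.008,-0.5,0,0],[0,0,-0.003,-0.008,-0.5,0,0],[0,0,-0.003,-0.008,-0.5,0,0],[0,0,-0.003,-0.008,-0.5,0,0]],
])

```text
time: 28.57
ee_pos: [0.5691, 0.0679, 0.1756]
tcp_rot: [0.992, 0.077, 0.007, 0.101]
wrist_force: [0.4, -0.9, 0.0]
width: 0.0063
finger_force: 50.6
```

```bash
cat > arc.py <<'E'
from workcell import r
from h import *
s=r.get_state(); D=s["ee_pos"]-CL; Rc=R.from_quat(s["tcp_rot"])
y,z=D@UY,D[2]; print(round(s["time"],2),"x",(D@UX).round(4),"rad",np.hypot(y,z).round(4),"phi pos",(np.degrees(np.arctan2(z,-y))-19.35).round(2),"phi tool",np.degrees(Rc.as_matrix()[2,1]).round(2) if 0 else np.degrees(np.arctan2(-(Rc.as_matrix()[:,2]@UY),-Rc.as_matrix()[2,2])).round(2),"F",Rc.inv().apply(s["wrist_force"]).round(1),"w",round(s["width"],4),s["q"].round(2))
E
python3 arc.py
```

```text
28.57 x 0.0702 rad 0.1953 phi pos 11.67 phi tool 11.65 F [0.2 0.9 0.2] w 0.0063 [ 0.08  0.26  1.61 -0.21  1.26  1.56]
```

move_arm([
  [[0,0,-0.003,-0.008,-0.5,0,0],[0,0,-0.003,-0.008,-0.5,0,0],[0,0,-0.003,-0.008,-0.5,0,0],[0,0,-0.003,-0.008,-0.5,0,0],[0,0,-0.003,-0.008,-0.5,0,0]],
])

```text
time: 28.98
ee_pos: [0.5651, 0.0934, 0.2097]
tcp_rot: [0.975, 0.075, 0.015, 0.209]
wrist_force: [0.3, -2.2, -0.2]
width: 0.0061
finger_force: 50.5
```

move_arm([
  [[0,0,-0.0018,-0.0048,-0.3,0,0],[0,0,-0.0018,-0.0048,-0.3,0,0],[0,0,-0.0018,-0.0048,-0.3,0,0],[0,0,-0.0018,-0.0048,-0.3,0,0],[0,0,-0.0018,-0.0048,-0.3,0,0]],
])

```text
time: 29.4
ee_pos: [0.5626, 0.1119, 0.2273]
tcp_rot: [0.959, 0.074, 0.021, 0.272]
wrist_force: [0.6, -4.4, 3.4]
width: 0.0061
finger_force: 51.0
```

```bash
python3 arc.py
```

```text
29.4 x 0.0708 rad 0.1957 phi pos 31.75 phi tool 31.68 F [-0.1  5.5 -0.6] w 0.0061 [ 0.33  0.31  1.52 -0.55  1.44  1.86]
```

move_arm([
  [[0,0,-0.0018,-0.0048,-0.3,0,0],[0,0,-0.0018,-0.0048,-0.3,0,0],[0,0,-0.0018,-0.0048,-0.3,0,0],[0,0,-0.0018,-0.0048,-0.3,0,0],[0,0,-0.0018,-0.0048,-0.3,0,0]],
])

```text
time: 29.82
ee_pos: [0.5591, 0.1331, 0.2415]
tcp_rot: [0.939, 0.073, 0.025, 0.335]
wrist_force: [-0.1, -5.6, 4.2]
width: 0.006
finger_force: 50.9
```

move_arm([
  [[0,0,-0.0018,-0.0048,-0.3,0,0],[0,0,-0.0018,-0.0048,-0.3,0,0],[0,0,-0.0018,-0.0048,-0.3,0,0],[0,0,-0.0018,-0.0048,-0.3,0,0],[0,0,-0.0018,-0.0048,-0.3,0,0]],
])

```text
time: 30.23
ee_pos: [0.5555, 0.1558, 0.2534]
tcp_rot: [0.915, 0.071, 0.03, 0.395]
wrist_force: [0.2, -4.3, 4.7]
width: 0.006
finger_force: 50.8
```

move_arm([
  [[0,0,0,0,0,0,0],[0,0,0,0,0,0,0],[0,0,0,0,0,0,0],[0,0,0,0,0,0,0],[0,0,0,0,0,0,0]],
])

```text
time: 30.65
ee_pos: [0.5554, 0.1556, 0.2533]
tcp_rot: [0.916, 0.071, 0.03, 0.395]
wrist_force: [-0.6, -4.5, 5.7]
width: 0.0062
finger_force: 51.1
```

```bash
python3 arc.py
cat > gar.py <<'E'
from workcell import r
from h import *
f0=pickle.load(open("f0.pkl","rb"))
for n in ("top","scene"):
    f=r.grab_frame(n); out=[]
    for im in (f0[n]["image"],f["image"]):
        hsv=cv2.cvtColor(im,cv2.COLOR_RGB2HSV).astype(int); H,S,V=hsv[...,0],hsv[...,1],hsv[...,2]
        m=((H<13)&(S>35)&(S<140)&(V>110)).astype(np.uint8)
        m=cv2.morphologyEx(m,cv2.MORPH_OPEN,np.ones((3,3),np.uint8))
        k,l,st,c=cv2.connectedComponentsWithStats(m); out.append([(c[i].round().astype(int).tolist(),int(st[i,4])) for i in range(1,k) if st[i,4]>40])
    print(n,out[0],"->",out[1])
E
python3 gar.py
```

```text
30.65 x 0.0705 rad 0.1948 phi pos 46.87 phi tool 46.62 F [-1.3  7.2 -0.8] w 0.0062 [ 0.5   0.42  1.43 -0.75  1.62  2.01]
top [] -> []
scene [] -> []
```

Run:
```python
from h import *
f0=pickle.load(open("f0.pkl","rb"))
for n,p in (("top",[(178,176),(174,178),(205,177),(127,208),(110,208),(250,200)]),("scene",[(182,204),(205,194),(150,265),(160,245),(260,240)])):
    hsv=cv2.cvtColor(f0[n]["image"],cv2.COLOR_RGB2HSV)
    for u,v in p: print(n,(u,v),f0[n]["image"][v,u],hsv[v,u])
```

```text
top (178, 176) [232 190 144] [ 16  97 232]
top (174, 178) [239 221 182] [ 21  61 239]
top (205, 177) [235 197 151] [ 16  91 235]
top (127, 208) [237 239 181] [ 31  62 239]
top (110, 208) [236 239 183] [ 32  60 239]
top (250, 200) [237 219 183] [ 20  58 237]
scene (182, 204) [237 201 166] [ 15  76 237]
scene (205, 194) [243 232 203] [ 22  42 243]
scene (150, 265) [242 243 193] [ 31  52 243]
scene (160, 245) [240 219 153] [ 23  92 240]
scene (260, 240) [234 219 187] [ 20  51 234]
```

```bash
sed -i 's/m=((H<13).*$/m=((H<=18)\&(S>30)\&(S<150)\&(V>120)).astype(np.uint8)/; s/>40\]/>60]/' gar.py; sed -i 's/m=cv2.morphologyEx.*$/m=cv2.morphologyEx(m,cv2.MORPH_CLOSE,np.ones((5,5),np.uint8)); m[:,260:]=0; m[:150]=0; m[260:]=0/' gar.py; python3 gar.py; python3 arc.py; python3 -c "
from h import *
t=pickle.load(open('f0.pkl','rb'))['top']
print([ (p,ray(t,*p,.004).round(3)) for p in [(130,209)]])"
```

```text
top [([158, 192], 6361), ([73, 209], 103), ([221, 257], 196)] -> [([199, 204], 6058), ([125, 209], 369), ([53, 252], 152)]
scene [([16, 154], 67), ([167, 186], 2152), ([211, 169], 63), ([212, 224], 1639), ([42, 195], 144), ([87, 219], 75), ([155, 226], 76), ([112, 250], 170)] -> [([104, 178], 1743), ([195, 222], 5279), ([251, 157], 73), ([253, 187], 103), ([49, 237], 497), ([90, 219], 95), ([110, 250], 112)]
30.85 x 0.0705 rad 0.1948 phi pos 46.86 phi tool 46.62 F [-1.5  6.1  0.2] w 0.0061 [ 0.5   0.42  1.43 -0.75  1.62  2.01]
[((130, 209), array([0.498, 0.355, 0.004]))]
```

```bash
cat > pan.py <<'E'
from workcell import r
from h import *
f=r.grab_frame("top"); pickle.dump(f,open("tp.pkl","wb"))
hsv=cv2.cvtColor(f["image"],cv2.COLOR_RGB2HSV).astype(int)
for v in range(170,248,2):
    print(v,"".join("#" if hsv[v,u,2]<90 else "o" if hsv[v,u,0]<=19 and hsv[v,u,1]>40 else "." if hsv[v,u,0]>=27 else "-" for u in range(85,240,2)))
E
python3 pan.py
```

```text
170 .........##########oo####################o#ooo#######ooooooooooooo--ooooo-----
172 .........####.#####o#################o#o#ooooo#########oooooooooooo-ooooo-o---
174 .........######################ooooooo#oooooooo#ooooooooooooooooooo--oooooo---
176 ..........o.####oo##########ooooooooooooooooo#ooooo-ooooooooooooooo--oooo-o---
178 ..........o-ooooooooooooooooooooooooooooooo#ooooooo-ooooooooooooooo--oooooo---
180 ...........oooo-o-------o-ooooooooooo-ooooo#ooooooo-ooooooooooooooo---oooo-o--
182 ...........-ooo-----------ooooooooooooooo#oooooooooo-ooooooooooooooo--oooo-o--
184 ............oo------......-ooooooooooooooooooooooooo-ooooooooooooooo--oooo-o--
186 ............-o---...........-ooooooooooooooooo#oooooooooo-oooooooooo--oooooo--
188 ............-o--.............-oooooooo-ooooooooooooo#ooooooooooooooo--ooooo-o-
190 .............-................-ooooooo-ooooo#ooooo#o#ooooooooooooooo--o-ooo-o-
192 .............-.................ooooooooooooooooo##oo#ooooooooooooo-----oooo-o-
194 ...............................-oooooooooooooo#####ooooooooooooo-----o##oo--o-
196 .................
[... 1436 characters left out ...]
--------oooooooooo..........oooooo--
232 ...............####.........-ooo-oooo-------------oooooooooo.........#ooooooo-
234 ................####......-oooo-ooo----------------ooooooooo....#.....oooooooo
236 ................####----ooooo--ooo------------------oooooooo#........ooooooooo
238 .................####oooooo---oo--------------------oooooooo.........-oooooooo
240 .................#####ooo-.-o------------------------oooooooo#.....#-ooooooooo
242 ..................-###o-------------------------------ooooooo--.#.#ooooooooooo
244 ..................-####-------------------------------ooooooooo.-o-ooooooooooo
246 ..................#####o--------------------------------oooooooooooooooooooooo
```

Both bulbs appear in the pan (touching pair around (131,205) and (115,213) in the top view). Now lowering.

move_arm([
  [[0,0,0.0016,0.0048,0.3,0,0],[0,0,0.0027,0.0081,0.5,0,0],[0,0,0.0027,0.0081,0.5,0,0],[0,0,0.0027,0.0081,0.5,0,0],[0,0,0.0027,0.0081,0.5,0,0]],
])

```text
time: 31.32
ee_pos: [0.5604, 0.1212, 0.2339]
tcp_rot: [0.951, 0.074, 0.022, 0.3]
wrist_force: [-1.4, -6.2, 5.0]
width: 0.0058
finger_force: 51.1
```

move_arm([
  [[0,0,0.0027,0.0081,0.5,0,0],[0,0,0.0027,0.0081,0.5,0,0],[0,0,0.0027,0.0081,0.5,0,0],[0,0,0.0027,0.0081,0.5,0,0],[0,0,0.0027,0.0081,0.5,0,0]],
])

```text
time: 31.73
ee_pos: [0.5658, 0.0896, 0.2054]
tcp_rot: [0.978, 0.076, 0.014, 0.195]
wrist_force: [-1.3, -5.9, 3.7]
width: 0.0059
finger_force: 51.2
```

```bash
python3 arc.py
```

```text
31.73 x 0.0704 rad 0.1953 phi pos 22.52 phi tool 22.51 F [-2.2  6.6 -1.3] w 0.0059 [ 0.22  0.27  1.57 -0.4   1.35  1.73]
```

move_arm([
  [[0,0,0.0027,0.0081,0.5,0,0],[0,0,0.0027,0.0081,0.5,0,0],[0,0,0.0027,0.0081,0.5,0,0],[0,0,0.0027,0.0081,0.5,0,0],[0,0,0.0027,0.0081,0.5,0,0]],
])

```text
time: 32.15
ee_pos: [0.57, 0.065, 0.1705]
tcp_rot: [0.993, 0.077, 0.006, 0.087]
wrist_force: [-0.5, -5.2, 3.1]
width: 0.0062
finger_force: 51.2
```

move_arm([
  [[0,0,0.0027,0.0081,0.5,0,0],[0,0,0.0016,0.0048,0.3,0,0],[0,0,0.0016,0.0048,0.3,0,0],[0,0,0.0011,0.0032,0.2,0,0],[0,0,0,0,0,0,0]],
])

```text
time: 32.57
ee_pos: [0.5714, 0.0549, 0.1499]
tcp_rot: [0.997, 0.077, 0.001, 0.031]
wrist_force: [0.6, -6.3, 3.2]
width: 0.0061
finger_force: 51.4
```

```bash
python3 arc.py; python3 pan.py | sed -n 1,35p
```

```text
32.57 x 0.0705 rad 0.1955 phi pos 3.18 phi tool 3.51 F [-0.4  6.5 -2.8] w 0.0061 [-0.02  0.28  1.63 -0.06  1.22  1.42]
170 ----------------------------------o------o---.#..####-----------o--oo-....##oo
172 -------------------oo--------------------o---....####-------.--...........##oo
174 ----------------oooooooooo---ooo---------o---.............................##oo
176 -------------ooooooo----o-ooo--ooo-----------.-...........................##oo
178 o-----------ooooo-o-----o----oo--ooo---------.............................##oo
180 ----------oooooooo-----oo------o--oo------o--.............................##oo
182 ---------ooooooo----------------o--o------o-...............................#oo
184 -----o--ooooooo-----......-------o--------o--.............######...........#oo
186 -------ooooooo---............-----o--------o..-..#....####--....#####......#oo
188 ------oooooooo--...............----o---------.-..#.##...............##.....#oo
190 ------oooooo-o.................-----o--------.-..##.....................#..#oo
192 -----oooooooo....................---o------o-....#..............
[... 1223 characters left out ...]
---............................#----
224 -------ooooo-o-o.................-o--ooo-----............................#----
226 -------ooooo....................-oo-ooo-----.............................#----
228 --------oooo-..................-oo-ooo------.............................#----
230 -------.-oooo-................-oo-oooo------.............................#----
232 -----...-oooooo-............-ooo--ooo-------.............................#o---
234 ---------ooooooo--........-oooo-ooo---------.............................-o---
236 ---ooooo--oooooooooo---oooooo--ooo--------#..............................-o---
238 ooooooo---.oooooooooooooooo---oo-----------..............................-----
```

move_arm([
  [[0,0,0.0011,0.0032,0.2,0,0],[0,0,0.0011,0.0032,0.2,0,0],[0,0,0.0011,0.0032,0.2,0,0],[0,0,0,0,0,0,0],[0,0,0,0,0,0,0]],
])

```text
time: 33.03
ee_pos: [0.5722, 0.0516, 0.1409]
tcp_rot: [0.997, 0.077, -0.0, 0.005]
wrist_force: [-0.4, -6.3, 2.4]
width: 0.0061
finger_force: 51.4
```

```bash
python3 arc.py
```

```text
33.03 x 0.0708 rad 0.1954 phi pos 0.37 phi tool 0.59 F [-1.4  6.2 -2.4] w 0.0061 [-0.06  0.29  1.63 -0.01  1.22  1.37]
```

move_arm([
  [[0,0,0.0005,0.0014,0.1,0,0],[0,0,0,0.001,0,0,0],[0,0,0,0,0,0,0],[0,0,0,0,0,0,0],[0,0,0,0,0,0,0]],
])

```text
time: 33.45
ee_pos: [0.5724, 0.0512, 0.1396]
tcp_rot: [0.997, 0.077, -0.0, 0.001]
wrist_force: [-2.9, -7.9, 6.1]
width: 0.0059
finger_force: 52.0
```

```bash
python3 arc.py
```

```text
33.45 x 0.0709 rad 0.1954 phi pos -0.04 phi tool 0.13 F [-4.1  7.4 -6.1] w 0.0059 [-0.06  0.3   1.63 -0.    1.22  1.36]
```

Resting on the rail (upward force). Release and withdraw upward, then clear the tray.

move_arm([
  [[0.4,0,0,0,0,0,0],[0.4,0,0,0,0,0,0],[0.4,0,0,0,0,0,0],[0.4,0,0,-0.01,0,0,0],[0.4,0,0,-0.02,0,0,0]],
])

```text
time: 33.87
ee_pos: [0.5691, 0.0528, 0.1662]
tcp_rot: [0.997, 0.077, -0.004, -0.001]
wrist_force: [-0.9, 0.5, 0.5]
width: 0.0337
finger_force: 0.0
```

move_arm([
  [[0.4,0,0,-0.03,0,0,0],[0.4,0,0,-0.03,0,0,0],[0.4,0,0,-0.03,0,0,0],[0.4,-0.02,0,-0.02,0,0,0],[0.4,-0.035,0,0,0,0,0]],
])

```text
time: 34.28
ee_pos: [0.5224, 0.0437, 0.2858]
tcp_rot: [0.997, 0.078, 0.006, 0.001]
wrist_force: [0.3, -0.2, 1.0]
width: 0.0343
finger_force: 0.0
```

move_arm([
  [[0.4,-0.035,0.01,0,0,0,0],[0.4,-0.035,0.02,0,0,0,0],[0.4,-0.02,0.035,0,0,0,0],[0.4,0,0.035,0,0,0,0],[0.4,0,0.035,0,0,0,0]],
])

```text
time: 34.7
ee_pos: [0.4486, -0.1043, 0.2803]
tcp_rot: [0.997, 0.078, 0.0, 0.0]
wrist_force: [1.6, 0.2, -0.1]
width: 0.0337
finger_force: 0.0
```

```bash
python3 - <<'E'
from workcell import r
from h import *
s=r.get_state(); print(s["time"],s["ee_pos"],s["wrist_force"])
f0=pickle.load(open("f0.pkl","rb"))
for n in("top","scene"):
    f=r.grab_frame(n); im=f["image"]; pickle.dump(f,open(n+"e.pkl","wb"))
    d=np.abs(im.astype(int)-f0[n]["image"]).max(2)>45
    if n=="top":
        hsv=cv2.cvtColor(im,cv2.COLOR_RGB2HSV).astype(int)
        for v in range(145,248,3): print(v,"".join("#" if im[v,u].max()<90 else "D" if d[v,u] else "o" if hsv[v,u,0]<=19 and hsv[v,u,1]>40 else "." for u in range(80,400,3)))
E
python3 - <<'E'
from workcell import r
from h import *
f=r.grab_frame("wrist"); im=f["image"].astype(int)
# grip plate top and pin grip expected
G=CL+.069*UX-.1835*UY
print("plate top ends",[proj(f,G+k*.028*UX+[0,0,.092]).round().tolist() for k in(-1,1)],"garlic spots on tray",[proj(f,CL+.069*UX+[0,0,.045]-y*UY).round().tolist() for y in(.02,.09)])
P=CL-.018*UX+[0,0,.014]; print("pin",proj(f,P).round())
E
```

```text
34.7 [ 0.44861245 -0.10429021  0.28031418] [ 1.64743357  0.17863574 -0.10055914]
145 #############ooooo#oooooooooo#######o########oo####oooooooooooooDDD.DDDDDDDDDDDDDDDoDo#ooooo.....oo..#####o
148 ###oo##ooo##################o#####ooooooo#ooD.oo#Do#######oo####D.D.DDD..DD...DDDDD.D.D...o......ooo.######
151 #o########o########oooo###o#####oo######D..o####oDooo##ooo#oooo.DDD..DDDD..DDDDD.DDDDDDo.........oo########
154 ##oooo###oo###oooo###############ooD...o####o...DDoooDD..o....oDD.D.DDDDDD...DDDDDDDDD.o.o.........########
157 o#######o########o######ooooooDo..oo###DD.....o..#DDoDD..o.....DDDDDDDD.D.D....DDDDDDDoo.o...##########ooo#
160 #oo####ooooooooooooo..........o##o#o.....o.D..D.D#DDoDoDD......DDD.DDDDD.DDD...DDDDDDDo.....##########oooo#
163 ooooo....................ooD##oD.......o.o..D.o.o#DDoooDD.....DDD#.DDDDDDDD....DDDDDD.......####.oo###o..##
166 ........................oDDD....DDD.D..D.D.......DDoooooD.....DDD#.DDDDDDDD....DDDDDDDDD..o..ooo...###oo###
169 .....................o.......DDD.DDDD..DDDDD...o.o#DDoooDD....D.D#.DDDDDDDD.DDD.DDDDDDDDDDDD........oo.o#oo
172 .......
[... 2312 characters left out ...]
DDDDDDD...........oooooooo..
235 o.....o.oooooo.....ooo.oo.......................o....DDD#DD.DDDDDDDDDDDDDDDD.DDDDDDDDo............ooooooo..
238 ooooooo..ooooooooooo.oo.........................o...oDDD###DDDDD..DDDDDDDD.DDDDDDDDDD......D.......ooooo...
241 ooooo.....o.ooooo...o...............................DDDDDDDD###DDDDDDDDDDDDDDDDDDDDD..DDDDDDDD.............
244 oooo................................................D#DDDDDDDD###DDDDDDDD.D.DDDDDDDoDDDDDDDDDD......ooooooo
247 oo...................................................DDDDDDDDDDDD###DDDDD.D.DDDDooooDDDDDDDooD##o#########o
plate top ends [[80.0, 42.0], [66.0, -44.0]] garlic spots on tray [[-79.0, 19.0], [-1.0, 18.0]]
pin [-40. 118.]
```

```bash
python3 -c "
from workcell import r
print(r.finish_job())"
```

```text
the job is handed in; nothing more can be done
None
```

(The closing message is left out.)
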